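# Turn settled grease jars over while fitting a sample plate

### The job

The grease in the closed jars has settled: stand every jar upside down, on its lid, on the cork mat, and leave them all standing so while you slide the sample plate, end opposite its brass grip first, under the steel bar of the holder until it is fully home against the end stop. Then turn every jar the right way up again and leave them all standing upright on the mat, with the plate still home and the other things on the counter left alone.

Things in the scene. Friction and masses are not known exactly. Their poses are not given: they have to be found in the camera images.
- jar_0: one of up to three alike closed grease jars: white square body 56 x 56 mm, 44 mm high; on it a fixed black round lid 54 mm across, 20 mm high; 64 mm in all, 0.2 kg. Origin: centre of its underside; z runs to the lid, x and y square to the flat sides. It can stand on its lid and lies steadily on a flat side, axis 28 mm up. Starts upright on the counter; None if absent
- jar_1: one of up to three alike closed grease jars: white square body 56 x 56 mm, 44 mm high; on it a fixed black round lid 54 mm across, 20 mm high; 64 mm in all, 0.2 kg. Origin: centre of its underside; z runs to the lid, x and y square to the flat sides. It can stand on its lid and lies steadily on a flat side, axis 28 mm up. Starts upright on the counter; None if absent
- jar_2: one of up to three alike closed grease jars: white square body 56 x 56 mm, 44 mm high; on it a fixed black round lid 54 mm across, 20 mm high; 64 mm in all, 0.2 kg. Origin: centre of its underside; z runs to the lid, x and y square to the flat sides. It can stand on its lid and lies steadily on a flat side, axis 28 mm up. Starts upright on the counter; None if absent
- mat: fixed cork mat, 290 mm (its x) by 240 mm (its y), 2 mm thick. Origin at the centre of its underside on the counter; z up
- holder: fixed plate holder. Origin on the counter in the middle of the slot's mouth; x points into the slot, y across, z up. Two wooden guides 14 mm high, 95 mm apart inside, run from x = 0 to 90 mm; before the mouth they flare to some 125 mm apart at x = -36 mm. A steel bar crosses over x = 20 to 50 mm, underside 14 mm, top 30 mm up. The slot's floor is the counter
- holder_stop (a point): middle of the end stop's face, at the counter, 90 mm into the slot (holder x = 90 mm); the stop is a wooden strip 14 mm high
- plate: loose wooden sample plate, 130 mm (its x) by 90 mm (its y), 10 mm thick, 0.25 kg, lying flat on the counter in front of the holder's mouth, with a brass grip standing on it. Origin at the centre of its underside; x points to its nose, the end to go in first
- plate_grip (a point): a point in the brass grip at the height to grip it, 45 mm above the plate's underside; the grip is an upright block 34 mm (plate's x) by 16 mm (plate's y) that reaches from the plate's top to 55 mm above its underside, its middle 40 mm behind the plate's origin (x = -40 mm)
- plate_nose (a point): middle of the plate's nose edge, 65 mm ahead of the plate's origin, half-way up its thickness (5 mm); when home it is 90 mm into the holder along the holder's x
- padlock: brass padlock lying on the counter, 48 x 42 x 22 mm body with a steel shackle; not part of the job
- tape: roll of brown tape lying flat, 90 mm across, 22 mm high; not part of the job
- carton: small cardboard carton 60 x 100 x 45 mm; not part of the job

How it is judged (in metres and radians):
On the way, in this order (a step that is already met when the one before it is completed fails the run):
1. all jars stand upside down on their lids on the mat, let go (x of jar_0 in the frame of mat between -0.145 and 0.145 m and y of jar_0 in the frame of mat between -0.12 and 0.12 m and linear speed of each of jar_0, jar_1, jar_2 below 0.03 m/s and contact force between the fingers and jar_0 below 0.3 N and angle between each of jar_0, jar_1, jar_2's own z axis and vertical above 2.97 rad and height (world z) of jar_0 between 0.061 and 0.071 m and x of jar_1 in the frame of mat between -0.145 and 0.145 m and y of jar_1 in the frame of mat between -0.12 and 0.12 m and contact force between the fingers and jar_1 below 0.3 N and height (world z) of jar_1 between 0.061 and 0.071 m and x of jar_2 in the frame of mat between -0.145 and 0.145 m and y of jar_2 in the frame of mat between -0.12 and 0.12 m and contact force between the fingers and jar_2 below 0.3 N and height (world z) of jar_2 between 0.061 and 0.071 m), for 0.5 s.
2. the plate is fully home under the bar and let go, while all jars still stand on their lids on the mat (all of step 1 and x of plate_nose in the frame of holder above 0.084 m and y of plate_nose in the frame of holder between -0.006 and 0.006 m and height (world z) of plate_nose below 0.01 m and angle between the x axis of plate and the x axis of holder, either way round below 0.07 rad and angle between plate's own z axis and vertical below 0.05 rad and linear speed of plate below 0.03 m/s and contact force between the fingers and plate below 0.3 N), for 0.3 s.
At the end, for the whole second after the job is handed in: every jar stands upright on the mat (axis within 0.17 rad of vertical, its centre over the mat), at rest and let go; the plate lies flat under the bar with its nose within 6 mm of the end stop, within 6 mm of the slot's middle, straight within 0.07 rad, let go (x of jar_0 in the frame of mat between -0.145 and 0.145 m and y of jar_0 in the frame of mat between -0.12 and 0.12 m and linear speed of each of jar_0, jar_1, jar_2, plate below 0.03 m/s and contact force between the fingers and jar_0 below 0.3 N and angle between each of jar_0, jar_1, jar_2's own z axis and vertical below 0.17 rad and height (world z) of jar_0 between -0.001 and 0.009 m and x of jar_1 in the frame of mat between -0.145 and 0.145 m and y of jar_1 in the frame of mat between -0.12 and 0.12 m and contact force between the fingers and jar_1 below 0.3 N and height (world z) of jar_1 between -0.001 and 0.009 m and x of jar_2 in the frame of mat between -0.145 and 0.145 m and y of jar_2 in the frame of mat between -0.12 and 0.12 m and contact force between the fingers and jar_2 below 0.3 N and height (world z) of jar_2 between -0.001 and 0.009 m and x of plate_nose in the frame of holder above 0.084 m and y of plate_nose in the frame of holder between -0.006 and 0.006 m and height (world z) of plate_nose below 0.01 m and angle between the x axis of plate and the x axis of holder, either way round below 0.07 rad and angle between plate's own z axis and vertical below 0.05 rad and contact force between the fingers and plate below 0.3 N); the robot touches nothing.
It fails at once if padlock, tape or carton moved more than 3 cm (distance of any of padlock, tape, carton from where it was at the start of the episode above 0.03 m).
Of jar_0, jar_1, jar_2 only 2 to 3 are there at a start; the rules pass over those that are not, and their reading is None.
At some moment in a run one of jar_0, jar_1, jar_2, plate may be knocked a few centimetres aside while the robot is not near it.
It also fails if it takes over 210 s, if anything falls off the work surface, if the arm or the gripper's body presses on something with over 40 N, if the wrist force passes 120 N, or if a joint passes its speed limit or range.

### The arm

A 6-joint arm with a two-finger parallel gripper is mounted at the origin on the work surface. World frame = base frame: x ahead of the robot, y to its left, z up, the work surface at z = 0. Lengths are in mm, angles in rad, forces in N, time in s.
With the tool pointing down it reaches from about 350 to 875 mm from the base axis. Payload 4.2 kg.
Tool frame: the origin (TCP) lies midway between the tips of the shut fingers; the grasp point (between the pads) lies 19 mm behind it (arm.grasp_offset is the distance from the TCP to the grasp point, in mm); z points along the fingers, y is the line along which they close (so a half turn about z gives the same grasp; the last joint's range is limited). The gripper opens to 85 mm and grips with 20 to 120 N. Pads are 22 mm wide; open, the fingers measure 114 mm over their backs; the gripper's body (76 mm by 85 mm) begins 54 mm behind the grasp point. The pads swing forward as they close: fully open they stand 13 mm farther back than shut.
Start: joints at [-0.987, 0.385, 0.008, 0, -1.194, -0.259], TCP at [199.465, -592.295, 231.312] pointing down, gripper open.
Joint ranges: [-3.14, 3.14], [-1.21, 2.06], [-1.07, 1.41], [-3.16, 2.05], [-2.99, -0.16], [-3.1, 3.1]. Speed limits (rad/s): [2.79, 2.79, 3.14, 3.14, 3.14, 3.14].

### API

Orientations are given as a unit quaternion [x, y, z, w].
In Python, from bench import arm gives the robot as it stands. The module is installed in compiled form; this text tells all that it offers.
- The arm moves only by the tool servo_tool, never from a script. Its argument "increments" is a list of rows, each a list of 7 numbers: the opening, from 0 (shut) to 1 (fully open), then the shift along the tool's x, y, z in m, then the turn, a rotation vector about the tool's x, y, z in degrees. In form: [[grip, x, y, z, ax, ay, az], ...]. A call has 1 to 12 rows; each row is the pose to reach, as a shift and turn from the pose commanded when the call began, along the tool's axes at that moment; what a row does not reach only later rows make up. A row lasts 1/8 s, in which the tool goes at most 62.5 mm and 10.7 degrees, less where a joint would pass 70% of its speed; a pose out of reach is approached as far as the arm can. A call with a gripper value outside its range is refused whole. The fingers move at their own pace and stop on an object; the grip force is fixed at half the most. Time passes only in rows, so rows that repeat a pose let the fingers close. It gives the time, the measured TCP pose, the force, the opening and the grip force at its end, in the units of the state.
- arm.read_state(): the state, without advancing time (a new reading comes with each control period).
- arm.get_image(name): name is "scene" or "top" or "wrist"; returns a dict with "color" (384x512x3 uint8, red, green, blue), "fx", "fy", "cx", "cy" (pixels), "rvec" (rotation vector, rad) and "tvec" (3), from world to camera coordinates, as OpenCV has them; the wrist camera has in their place "hand_eye" (4x4, takes a point from camera to tool coordinates, whose origin is the TCP and whose axes are the flange's). Camera axes: x right, y down, z forward; pixel columns grow to the right and rows downward; lengths in mm; the calibration is good to about 2 mm. A picture is of the moment at which its call begins: read the wrist's pose just before it. There is no depth.
- arm.job_done(): hands the job in; it is judged then, once.
Trained networks look in the newest picture that a camera, given by its name, has taken for a name from the list of things; names that differ only in an ending like _2 or _b are one class to them, and where a whole thing is asked for, a point or a joint stands for the part that bears it (a point fixed in the world has none). Each returns a list of dicts, best first, with "p" (0 to 1); they miss things now and then, are a little off and sometimes report something else, mostly with a low value. They report only what shows in the picture. A call takes as long as a camera call.
- arm.look_for(camera, thing): "box" ([centre column, centre row, width, height] in pixels, round what is visible of it).
- arm.spot_point(camera, thing): "centre" ([column, row] in pixels: a listed point, or the origin of a listed thing).
The state is a dict: "clock": time; "joints": joint angles; "joint_vel": joint speeds; "joint_efforts": joint torques, N m; "position": TCP position; "ee_rot": TCP orientation; "contact_force": force on the tool from outside, world axes, zero at the start; "wrist_torque": the same for the moment, N m; "gripper_width": finger opening in mm; "grasp_force": force on a finger pad.
Only numpy, scipy, OpenCV 4.12 (cv2) and the standard library are available. Lean on these libraries where they do the work, as an engineer would, in place of code of your own. Each camera call takes 0.05 s, during which the arm holds its last target. There are 200 camera calls.

## Working session

There is one attempt and no reset: what is moved stays moved. The work goes in short steps, Python scripts to look and compute and a tool call to move; the robot and the scene stay as the last step left them, time stands still between calls to the robot, and variables do not carry over. Pictures are saved under pics/ and viewed, at most 14 in all, crops included, and the job is handed in when it is done.

Besides the shell and the picture viewer there is one more tool, called after "Call:" in YAML: its name, and indented under it one key for each argument. servo_tool: Moves the arm, as the interface text tells. Its arguments: {"type":"object","properties":{"increments":{"type":"array","items":{"type":"array","items":{"type":"number"}}}},"required":["increments"]}

```bash
ls; mkdir -p pics
cat > h.py <<'E'
import numpy as np, cv2
from scipy.spatial.transform import Rotation as R
from bench import arm
def save(img,n): cv2.imwrite(f'pics/{n}.png',img['color'][:,:,::-1])
def cam(img,st=None):
    """returns (Rcw, origin): ray dir world"""
    if 'hand_eye' in img:
        T=np.eye(4);T[:3,:3]=R.from_quat(st['ee_rot']).as_matrix();T[:3,3]=st['position']
        T=T@np.array(img['hand_eye']);return T[:3,:3],T[:3,3]
    Rm=R.from_rotvec(np.ravel(img['rvec'])).as_matrix();return Rm.T,-Rm.T@np.ravel(img['tvec'])
def ray(img,uv,st=None):
    Rw,o=cam(img,st);d=Rw@np.array([(uv[0]-img['cx'])/img['fx'],(uv[1]-img['cy'])/img['fy'],1.]);return o,d/np.linalg.norm(d)
def atz(img,uv,z,st=None):
    o,d=ray(img,uv,st);return o+d*(z-o[2])/d[2]
def tri(rays):
    A=sum(np.eye(3)-np.outer(d,d) for o,d in rays);b=sum((np.eye(3)-np.outer(d,d))@o for o,d in rays);return np.linalg.solve(A,b)
def proj(img,p,st=None):
    Rw,o=cam(img,st);c=Rw.T@(np.asarray(p,float)-o);return [c[0]/c[2]*img['fx']+img['cx'],c[1]/c[2]*img['fy']+img['cy']]
E
python3 - <<'E'
from h import *
np.set_printoptions(precision=1,suppress=True)
for c in ['scene','top']:
    im=arm.get_image(c);save(im,c+'0');print(c,cam(im)[1],im['fx'])
    for t in ['jar_0','mat','holder','holder_stop','plate','plate_grip','plate_nose','padlock','tape','carton']:
        L=arm.spot_point(c,t)
        print(t,[(np.round(x['centre'],1).tolist(),round(x['p'],2),atz(im,x['centre'],{'plate_grip':45,'plate_nose':5}.get(t,0))[:2].round(1).tolist()) for x in L if x['p']>.2])
print(arm.read_state(), arm.grasp_offset)
E
```

```text
pics
scene [1042.9 -733.6  968.5] 420.1588727946326
jar_0 [([210.7, 276.8], 0.97, [595.5, -312.7]), ([257.7, 203.4], 0.66, [551.3, -27.0]), ([147.2, 278.8], 0.65, [459.9, -412.1])]
mat [([259.9, 203.9], 0.89, [558.1, -24.9]), ([280.5, 140.0], 0.37, [447.4, 268.6])]
holder [([324.4, 147.9], 0.69, [597.7, 318.4])]
holder_stop [([350.8, 148.6], 0.9, [675.8, 366.7])]
plate []
plate_grip [([267.2, 128.6], 0.92, [403.3, 248.3])]
plate_nose [([301.5, 142.3], 0.67, [518.7, 294.3])]
padlock [([306.4, 266.1], 0.8, [789.4, -140.6])]
tape [([351.8, 197.2], 0.96, [779.9, 159.1])]
carton [([270.6, 292.2], 0.88, [752.6, -261.6])]
top [ 457.8  -11.2 1301.4] 405.4550158694379
jar_0 [([378.3, 229.9], 0.82, [485.1, -414.6]), ([347.1, 193.7], 0.58, [600.3, -315.1])]
mat [([254.8, 204.7], 0.93, [559.7, -16.8])]
holder [([162.5, 234.4], 0.67, [460.1, 275.4]), ([149.8, 194.3], 0.57, [587.7, 321.3])]
holder_stop [([133.0, 168.3], 0.6, [671.3, 379.1]), ([166.9, 247.2], 0.48, [419.9, 259.9])]
plate [([160.6, 235.7], 0.67, [455.9, 281.3])]
plate_grip [([166.6, 248.2], 0.78, [418.2, 251.3])]
plate_nose [([158.9, 217.7], 0.77, [512.8, 287.9])]
padlock [([290.0, 133.6], 0.73, [795.6, -128.6])]
tape [([197.1, 133.9], 0.57, [788.9, 175.7]), ([165.5, 246.7], 0.39, [421.4, 264.4])]
carton [([337.2, 146.3], 0.78, [756.0, -283.7]), ([254.7, 204.8], 0.62, [559.4, -16.5])]
{'clock': 1.1, 'joints': array([-1. ,  0.4,  0. , -0. , -1.2, -0.3]), 'joint_vel': array([ 0.,  0.,  0., -0.,  0.,  0.]), 'joint_efforts': array([  0. , -39.2,  18.9,   4.2,  -0. ,   0. ]), 'position': array([ 199.4, -592.3,  231.3]), 'ee_rot': array([-0.2,  1. ,  0. , -0. ]), 'contact_force': array([-0.4,  0.4, -0.1]), 'wrist_torque': array([-0., -0., -0.]), 'grasp_force': 0.0, 'gripper_width': 85.7386656966417} 18.700000000000003
```

View pics/scene0.png

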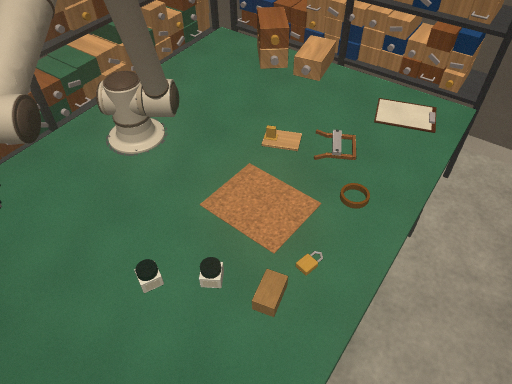

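View pics/top0.png

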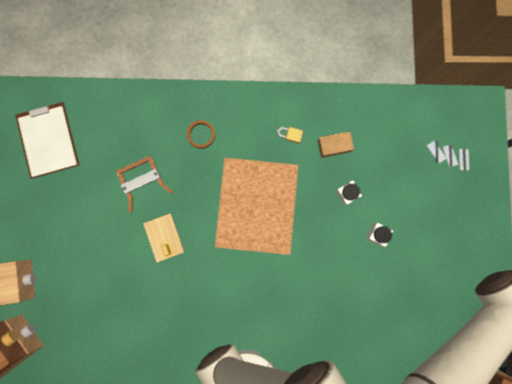

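The scene view shows two jars, at about (149,275) and (210,273). The mat is near (260,205), the plate near (282,137) with its grip on the robot's side, and the holder near (338,145). The top view agrees, with jars at (349,191) and (381,235) and no third jar. Next I bring the wrist camera over the jars.

```bash
cat >> h.py <<'E'
def tool(ydeg,tilt):
    """y axis horizontal at ydeg; approach leans from down by tilt deg toward heading ydeg-90 (positive)"""
    b=np.radians(ydeg);y=np.array([np.cos(b),np.sin(b),0]);h=np.array([np.sin(b),-np.cos(b),0]);t=np.radians(tilt)
    z=np.array([0,0,-1])*np.cos(t)+h*np.sin(t);return np.stack([np.cross(y,z),y,z],1)
def delta(pos,Rt,grasp=True,frm=None):
    """shift (m) & rotvec (deg) in current tool axes to bring grasp point (or TCP) to pos with rot Rt"""
    if frm is None: s=arm.read_state();frm=(np.array(s['position']),R.from_quat(s['ee_rot']).as_matrix())
    p,Rc=frm;pos=np.asarray(pos,float)
    t=pos+(Rt[:,2]*18.7 if grasp else 0)
    print('d',(Rc.T@(t-p)/1000).round(4).tolist(),(R.from_matrix(Rc.T@Rt).as_rotvec(degrees=True)).round(2).tolist(),'rows~',round(max(np.linalg.norm(t-p)/62.5,np.degrees(R.from_matrix(Rc.T@Rt).magnitude())/10.7),1))
    return t,Rt
def cur():
    s=arm.read_state();Rm=R.from_quat(s['ee_rot']).as_matrix()
    y=Rm[:,1];print('t',round(s['clock'],2),'tcp',np.round(s['position'],1),'grasp',np.round(s['position']-18.7*Rm[:,2],1),'yang',round(np.degrees(np.arctan2(y[1],y[0])),1),'appr',Rm[:,2].round(3),'yz',round(y[2],3),'j',np.round(s['joints'],2),'F',np.round(s['contact_force'],1),'w',round(s['gripper_width'],1),'gf',round(s['grasp_force'],1));return s
E
python3 - <<'E'
from h import *
np.set_printoptions(precision=2,suppress=True)
s=cur();im=arm.get_image('wrist');print(im['hand_eye'],im['fx'])
Rc=R.from_quat(s['ee_rot']).as_matrix();print(Rc)
delta([500,-360,330],Rc,False)
E
```

```text
t 1.1 tcp [ 199.4 -592.3  231.3] grasp [ 199.4 -592.3  250. ] yang 108.6 appr [-0.  0. -1.] yz 0.0 j [-0.99  0.38  0.01 -0.   -1.19 -0.26] F [-0.4  0.4 -0.1] w 85.7 gf 0.0
[[  -0.     -0.96   -0.27   66.81]
 [   1.     -0.     -0.     -0.47]
 [   0.     -0.27    0.96 -142.8 ]
 [   0.      0.      0.      1.  ]] 327.62095107787883
[[-0.95 -0.32 -0.  ]
 [-0.32  0.95  0.  ]
 [-0.    0.   -1.  ]]
d [-0.359, 0.1242, -0.0987] [-0.0, 0.0, 0.0] rows~ 6.3
```

Call:
servo_tool:
  increments:
    - [1,-0.32,0.11,-0.1,0,0,0]
    - [1,-0.32,0.11,-0.1,0,0,0]
    - [1,-0.32,0.11,-0.1,0,0,0]
    - [1,-0.32,0.11,-0.1,0,0,0]
    - [1,-0.32,0.11,-0.1,0,0,0]
    - [1,-0.32,0.11,-0.1,0,0,0]
    - [1,-0.32,0.11,-0.1,0,0,0]
    - [1,-0.32,0.11,-0.1,0,0,0]

```text
clock: 2.15
position: [467.3, -385.9, 330.9]
ee_rot: [-0.162, 0.987, 0.0, -0.0]
contact_force: [-0.5, -0.2, -0.2]
gripper_width: 85.7
grasp_force: 0.0
```

Run:
```python
from h import *
s=cur();im=arm.get_image('wrist');save(im,'w1')
for t in ['jar_0']:
    for f in (arm.spot_point,arm.look_for):
        print([(np.round(x.get('centre',x.get('box')),1).tolist(),round(x['p'],2),atz(im,x.get('centre',x.get('box'))[:2],0,s)[:2].round(1).tolist()) for x in f('wrist',t) if x['p']>.2])
```

```text
t 2.15 tcp [ 467.3 -385.9  330.9] grasp [ 467.3 -385.9  349.6] yang 108.6 appr [-0.001  0.    -1.   ] yz 0.001 j [-0.42  0.3   0.13 -0.   -1.4  -0.82] F [-0.5 -0.2 -0.2] w 85.7 gf 0.0
[([238.2, 146.4], 0.78, [471.7, -414.8]), ([273.9, 245.2], 0.69, [601.4, -314.7])]
[([273.8, 254.0, 43.3, 55.0], 0.95, [615.7, -309.8]), ([238.1, 150.8, 58.2, 59.1], 0.88, [477.8, -413.0])]
```

View pics/w1.png

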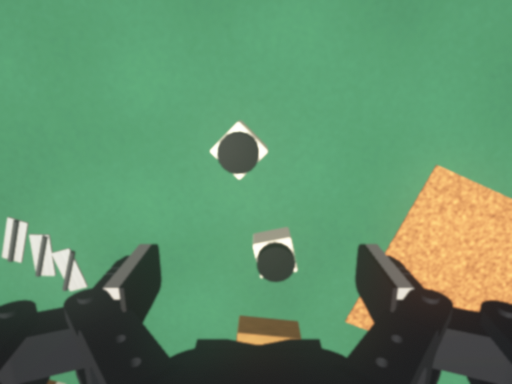

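```bash
cat >> h.py <<'E'
from scipy.optimize import minimize
_c=np.array([[a*28,b*28,z] for a in(-1,1) for b in(-1,1) for z in(0,44)],float)
_a=np.linspace(0,2*np.pi,24,endpoint=False)
_l=np.array([[27*np.cos(t),27*np.sin(t),z] for t in _a for z in(44,64)])
def jarmat(kind,yaw):
    """kind: up / down / side (jar z horizontal at yaw deg)"""
    c,s=np.cos(np.radians(yaw)),np.sin(np.radians(yaw))
    if kind=='up': return np.array([[c,-s,0],[s,c,0],[0,0,1.]])
    if kind=='down': return np.array([[c,s,0],[s,-c,0],[0,0,-1.]])
    return np.array([[0,-s,c],[0,c,s],[-1.,0,0]])
def jarpts(kind,p): # p: x,y,z,yaw of jar origin
    return np.vstack([_c,_l])@jarmat(kind,p[3]).T+np.array(p[:3])
def mask(im):
    c=im['color'].astype(int);return ((c.max(2)-c.min(2))<45)
def fit_jar(views,kind,p0,fitz=False,rng=45):
    """views: list of (img,state or None). score = IoU of silhouette vs grey mask, multi-start in yaw"""
    data=[]
    for im,st in views:
        uv=np.array(proj(im,p0[:3],st));m=mask(im);S=8
        sc=im['fx']/np.linalg.norm(cam(im,st)[1]-np.array(p0[:3]));r=int(75*sc)+4
        x0,y0=(uv-r).astype(int);crop=np.zeros((2*r,2*r),np.uint8)
        for yy in range(2*r):
            for xx in range(2*r):
                Y,X=yy+y0,xx+x0
                if 0<=Y<m.shape[0] and 0<=X<m.shape[1]: crop[yy,xx]=m[Y,X]
        n,lab,stt,cen=cv2.connectedComponentsWithStats(crop)
        big=[i for i in range(1,n) if stt[i][4]>30*sc*sc*4]
        if not big: continue
        k=min(big,key=lambda i:np.hypot(*(cen[i]-r)));crop=(lab==k).astype(np.uint8)
        data.append((im,st,cv2.resize(crop,None,fx=S,fy=S,interpolation=cv2.INTER_NEAREST).astype(bool),x0,y0,S))
    def cost(q,full=False):
        p=np.array([q[0],q[1],q[3] if fitz else p0[2],q[2]]);o=[]
        for im,st,cr,x0,y0,S in data:
            uv=np.array([proj(im,v,st) for v in jarpts(kind,p)])
            h=cv2.convexHull(((uv-[x0,y0]+.5)*S).astype(np.float32)).astype(np.int32)
            r=np.zeros(cr.shape,np.uint8);cv2.fillConvexPoly(r,h,1);r=r.astype(bool)
            o.append(1-(r&cr).sum()/(r|cr).sum())
        return o if full else sum(o)
    best=None
    for dy in np.arange(-rng,rng+.1,22.5) if rng else [0]:
        x=[p0[0],p0[1],p0[3]+dy]+([p0[2]] if fitz else [])
        sx=np.array([x]+[np.array(x)+d for d in np.diag([6,6,10]+([6] if fitz else []))])
        r=minimize(cost,x,method='Nelder-Mead',options=dict(initial_simplex=sx,xatol=.05,fatol=1e-4,maxiter=150))
        if best is None or r.fun<best.fun: best=r
    print(kind,'fit',best.x.round(1).tolist(),'cost/view',np.round(cost(best.x,True),3).tolist());return best.x
E
python3 - <<'E'
from h import *
s=arm.read_state();w=arm.get_image('wrist');t=arm.get_image('top');sc=arm.get_image('scene')
for p in ([601,-314,0,20],[471,-414,0,20]):
    fit_jar([(w,s)],'up',p)
    fit_jar([(t,None),(sc,None)],'up',p)
    fit_jar([(w,s),(sc,None)],'up',p,fitz=True)
# mat corners from top & scene
for im in (t,sc):
    c=cv2.cvtColor(im['color'],cv2.COLOR_RGB2HSV);m=((c[:,:,0]<20)&(c[:,:,1]>100)).astype(np.uint8)
    n,l,st,ce=cv2.connectedComponentsWithStats(m);k=max(range(1,n),key=lambda i:st[i][4] if np.hypot(*(ce[i]-[257,205]))<40 else 0)
    pts=np.argwhere(l==k)[:,::-1].astype(np.float32);W=np.array([atz(im,q,2)[:2] for q in pts],np.float32)
    print(cv2.minAreaRect(W))
E
```

```text
up fit [601.4, -314.6, -58.4] cost/view [0.043]
up fit [602.3, -313.6, 23.9] cost/view [0.684, 0.627]
up fit [601.5, -314.5, 31.0, -0.2] cost/view [0.043, 0.634]
up fit [470.5, -412.3, 63.0] cost/view [0.033]
up fit [470.6, -411.9, -25.2] cost/view [0.821, 0.042]
up fit [470.5, -412.1, 63.8, 0.2] cost/view [0.035, 0.045]
((558.2698364257812, -23.00146484375), (239.15980529785156, 289.0711364746094), 85.23529052734375)
((558.961181640625, -24.791000366210938), (240.60072326660156, 289.37847900390625), 85.31008911132812)
```

The fit puts jar A at (601.4, -314.6) with yaw 31° and jar B at (470.5, -412.2) with yaw 63.5°. The mat centre is (558.5, -24), turned about -5°. Only 90° of turn is possible per grasp because of hand clearance, so each flip takes two steps: grip with the tool tilted 45° outward, swing to 45° inward, and lay the jar down. Then the same again.

Run:
```python
from h import *
cur();T=tool(31,45);g=np.array([601.4,-314.6,26])
f=delta(g-T[:,2]*120,T)
delta(g,T,frm=f)
```

```text
t 2.45 tcp [ 466.9 -386.5  331.2] grasp [ 466.9 -386.5  349.9] yang 108.5 appr [-0.  0. -1.] yz 0.0 j [-0.42  0.3   0.14  0.   -1.4  -0.82] F [-0.8  0.  -0.3] w 85.7 gf 0.0
d [-0.135, 0.0953, 0.2335] [30.34, -37.81, 73.25] rows~ 8.2
d [-0.0, -0.0, 0.12] [0.0, 0.0, 0.0] rows~ 1.9
```

Call:
servo_tool:
  increments:
    - [1,-0.135,0.095,0.1,30.34,-37.81,73.25]
    - [1,-0.135,0.095,0.1,30.34,-37.81,73.25]
    - [1,-0.135,0.095,0.1,30.34,-37.81,73.25]
    - [1,-0.135,0.095,0.1,30.34,-37.81,73.25]
    - [1,-0.135,0.095,0.1,30.34,-37.81,73.25]
    - [1,-0.135,0.095,0.1,30.34,-37.81,73.25]
    - [1,-0.135,0.095,0.1,30.34,-37.81,73.25]
    - [1,-0.135,0.095,0.1,30.34,-37.81,73.25]
    - [1,-0.135,0.0953,0.2335,30.34,-37.81,73.25]
    - [1,-0.135,0.0953,0.2335,30.34,-37.81,73.25]
    - [1,-0.135,0.0953,0.2335,30.34,-37.81,73.25]
    - [1,-0.135,0.0953,0.2335,30.34,-37.81,73.25]

```text
clock: 3.95
position: [588.2, -323.5, 259.5]
ee_rot: [0.439, 0.848, -0.149, 0.255]
contact_force: [0.1, -0.5, 0.6]
gripper_width: 85.2
grasp_force: 0.0
```

Run:
```python
from h import *
s=cur();w=arm.get_image('wrist');save(w,'w2')
fit_jar([(w,s)],'up',[601.4,-314.6,0,31],rng=0)
T=tool(31,45);g=np.array([601.4,-314.6,26]);delta(g,T)
# wrist-centre height estimate
j=s['joints'];print('phi',np.degrees(j[1]-j[2]-j[4]))
```

```text
t 3.95 tcp [ 588.2 -323.5  259.5] grasp [ 582.5 -314.6  275. ] yang 34.8 appr [ 0.302 -0.478 -0.825] yz -0.03 j [-0.16  0.23 -0.54  0.91 -0.56 -3.1 ] F [ 0.1 -0.5  0.6] w 85.2 gf 0.0
up fit [604.4, -321.1, 29.3] cost/view [0.13]
d [0.1305, 0.022, 0.2116] [1.17, -10.41, 3.88] rows~ 4.0
phi 76.65611744065059
```

Call:
servo_tool:
  increments:
    - [1,0,0,-0.03,0,0,-130]
    - [1,0,0,-0.03,0,0,-130]
    - [1,0,0,-0.03,0,0,-130]
    - [1,0,0,-0.03,0,0,-130]
    - [1,0,0,-0.03,0,0,-130]
    - [1,0,0,-0.03,0,0,-130]
    - [1,0,0,-0.03,0,0,-130]
    - [1,0,0,-0.03,0,0,-130]
    - [1,0,0,-0.03,0,0,-130]
    - [1,0,0,-0.03,0,0,-130]
    - [1,0,0,-0.03,0,0,-130]
    - [1,0,0,-0.03,0,0,-130]

```text
clock: 5.5
position: [578.4, -308.3, 284.1]
ee_rot: [-0.579, 0.76, -0.294, -0.026]
contact_force: [-0.2, -0.3, 0.1]
gripper_width: 85.5
grasp_force: 0.0
```

Run:
```python
from h import *
s=cur()
T=tool(211,-45);g=np.array([601.4,-314.6,26]);f=delta(g-T[:,2]*120,T)
```

```text
t 5.5 tcp [ 578.4 -308.3  284.1] grasp [ 572.8 -299.4  299.5] yang 170.1 appr [ 0.302 -0.477 -0.825] yz -0.418 j [-0.12  0.19 -0.52  0.84 -0.63 -0.79] F [-0.2 -0.3  0.1] w 85.5 gf 0.0
d [-0.1139, 0.0989, 0.1234] [3.59, 10.35, -46.53] rows~ 4.5
```

Call:
servo_tool:
  increments:
    - [1,-0.114,0.099,0,3.6,10.35,-46.5]
    - [1,-0.114,0.099,0,3.6,10.35,-46.5]
    - [1,-0.114,0.099,0,3.6,10.35,-46.5]
    - [1,-0.114,0.099,0.05,3.6,10.35,-46.5]
    - [1,-0.114,0.099,0.123,3.6,10.35,-46.5]
    - [1,-0.114,0.099,0.123,3.6,10.35,-46.5]
    - [1,-0.114,0.099,0.123,3.6,10.35,-46.5]

```text
clock: 6.38
position: [573.0, -244.5, 108.9]
ee_rot: [0.802, -0.464, 0.32, 0.196]
contact_force: [-0.4, 0.6, -0.0]
gripper_width: 85.6
grasp_force: 0.0
```

Run:
```python
from h import *
s=cur();w=arm.get_image('wrist');save(w,'w2')
fit_jar([(w,s)],'up',[601.4,-314.6,0,31],rng=0)
T=tool(211,-45);g=np.array([601.4,-314.6,26]);delta(g,T)
```

```text
t 6.38 tcp [ 573.  -244.5  108.9] grasp [ 566.8 -233.1  122.3] yang -150.5 appr [ 0.332 -0.612 -0.718] yz 0.017 j [-0.29  0.39 -0.89  2.05 -0.59 -1.16] F [-0.4  0.6 -0. ] w 85.6 gf 0.0
up fit [602.4, -314.7, 30.8] cost/view [0.031]
d [-0.0041, 0.0083, 0.1318] [1.65, 0.83, -0.35] rows~ 2.1
```

View pics/w2.png

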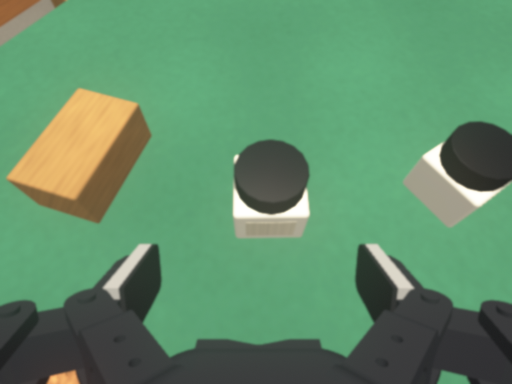

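```bash
cat > kin.py <<'E'
import numpy as np
from scipy.optimize import least_squares
from scipy.spatial.transform import Rotation as R
LO=np.array([-3.14,-1.21,-1.07,-3.16,-2.99,-3.1]);HI=np.array([3.14,2.06,1.41,2.05,-.16,3.1])
def fk(q,P,s4=1,s6=1):
    a1,d1,L2,a3,L4,Lt=P[:6]
    E=lambda ax,a:R.from_euler(ax,a).as_matrix()
    A=E('z',q[0]);p=A@[a1,0,d1];A=A@E('y',q[1]);p=p+A@[0,0,L2];A=A@E('y',-q[2]);p=p+A@[L4,0,a3]
    A=A@E('x',s4*q[3])@E('y',-q[4])@E('x',s6*q[5]);p=p+A@[Lt,0,0]
    return p,A
D=[([-.987,.385,.008,0,-1.194,-.259],[199.4,-592.3,231.3],None),
([-.42,.30,.135,0,-1.40,-.82],[467.1,-386.2,331],None),
([-.16,.23,-.54,.91,-.56,-3.1],[588.2,-323.5,259.5],[.439,.848,-.149,.255]),
([-.12,.19,-.52,.84,-.63,-.79],[578.4,-308.3,284.1],[-.579,.76,-.294,-.026]),
([-.29,.39,-.89,2.05,-.59,-1.16],[573,-244.5,108.9],[.802,-.464,.32,.196])]
if __name__=='__main__':
    for s4 in(1,-1):
        r=least_squares(lambda P:np.concatenate([(fk(q,P,s4)[0]-p) for q,p,_ in D]),[40,330,445,40,440,380]);print(s4,r.x.round(1),r.cost,r.fun.round(1))
        for s6 in(1,-1):
            for q,p,o in D[2:]:
                A=fk(q,r.x,s4,s6)[1];print(s6,(A.T@R.from_quat(o).as_matrix()).round(2).tolist())
E
python3 kin.py
```

```text
1 [ 704.4 -104.1 -200.1  222.8  -99.  -363.2] 44387.72351765012 [ 141.9   75.6   85.9   64.4  148.9  -27.   -15.9   76.9  -30.3    5.4
   77.4  -51.6  -13.3 -109.6   23.1]
1 [[0.49, 0.59, 0.65], [0.32, -0.81, 0.5], [0.81, -0.04, -0.58]]
1 [[-0.79, 0.04, 0.62], [-0.61, 0.09, -0.79], [-0.09, -1.0, -0.05]]
1 [[-0.49, -0.7, 0.51], [0.52, -0.71, -0.48], [0.7, 0.03, 0.71]]
-1 [[0.49, 0.59, 0.65], [0.25, -0.8, 0.54], [0.84, -0.1, -0.54]]
-1 [[-0.79, 0.04, 0.62], [-0.08, -1.0, -0.04], [0.61, -0.08, 0.79]]
-1 [[-0.49, -0.7, 0.51], [0.16, 0.51, 0.85], [-0.86, 0.5, -0.14]]
-1 [ 76.2 171.4 576.2  58.1 322.2 385.6] 39157.052411976685 [ 138.7   80.4   23.9   58.9  151.3    9.6    4.4   64.1  -27.4    1.7
   68.   -30.9  -23.8 -118.    24.8]
1 [[-0.0, 0.01, 1.0], [-1.0, -0.09, -0.0], [0.09, -1.0, 0.01]]
1 [[0.0, -0.0, 1.0], [0.01, 1.0, 0.0], [-1.0, 0.01, 0.0]]
1 [[-0.01, 0.01, 1.0], [0.68, 0.73, -0.0], [-0.73, 0.68, -0.01]]
-1 [[-0.0, 0.01, 1.0], [-1.0, -0.0, -0.0], [0.0, -1.0, 0.01]]
-1 [[0.0, -0.0, 1.0], [-1.0, -0.0, 0.0], [0.0, -1.0, -0.0]]
-1 [[-0.01, 0.01, 1.0], [-1.0, 0.0, -0.01], [-0.0, -1.0, 0.01]]
```

```bash
python3 - <<'E'
s=open('kin.py').read()
s=s.replace("a1,d1,L2,a3,L4,Lt=P[:6]","a1,d1,L2,a3,L4,Lt,b=P[:7]").replace("s4=1,s6=1","s4=-1,s6=-1").replace("A@[a1,0,d1]","A@[a1,b,d1]").replace("440,380]","440,380,-160]").replace("for s4 in(1,-1)","for s4 in(-1,)").replace("for s6 in(1,-1)","for s6 in(-1,)")
open('kin.py','w').write(s)
E
python3 kin.py
```

```text
-1 [ 370.1   42.5  213.   135.2  125.1   35.3 -161.5] 12185.769503308762 [   5.5  -10.8   52.9   -4.4    2.7   -7.5   -8.1   51.3  -28.8    1.9
   60.1  -40.6  -17.1 -108.1   24. ]
-1 [[-0.0, 0.01, 1.0], [-1.0, -0.0, -0.0], [0.0, -1.0, 0.01]]
-1 [[0.0, -0.0, 1.0], [-1.0, -0.0, 0.0], [0.0, -1.0, -0.0]]
-1 [[-0.01, 0.01, 1.0], [-1.0, 0.0, -0.01], [-0.0, -1.0, 0.01]]
```

Run:
```python
from kin import *
def fk2(q,P):
    a1,d1,L2,a3,L4,Lt,b1,b4,x5,c5,c4=P
    E=lambda ax,a:R.from_euler(ax,a).as_matrix()
    A=E('z',q[0]);p=A@[a1,b1,d1];A=A@E('y',q[1]);p=p+A@[0,0,L2];A=A@E('y',-q[2]);p=p+A@[L4,0,a3]
    A=A@E('x',-q[3]);p=p+A@[0,b4,c4];A=A@E('y',-q[4]);p=p+A@[Lt,0,c5];A=A@E('x',-q[5]);return p,A
import sys
sys.path.insert(0,'.')
from bench import arm
s=arm.read_state();D2=D[:-1]+[(s['joints'],s['position'],None)]
x0=np.array([40,330,445,40,440,300,0,0,0,0,0.])
for free in ([0,1,2,3,4,5,7],[0,1,2,3,4,5,6,7],[0,1,2,3,4,5,6,7,9,10]):
    def f(z):
        P=x0.copy();P[free]=z;return np.concatenate([np.concatenate([(fk2(q,P)[0]-p) for q,p,_ in D2]),(P-x0)*.01])
    r=least_squares(f,x0[free]);print(free,r.x.round(0),r.cost.round(1),r.fun[:15].round(1))
```

```text
[0, 1, 2, 3, 4, 5, 7] [   1.  166.  559.   -1.  422.  298. -161.] 11.9 [-1.   0.3 -1.7  1.   1.1  0.6  1.3  1.6  1.8 -0.5 -1.3 -0.1 -0.3  0.2
 -0.6]
[0, 1, 2, 3, 4, 5, 6, 7] [   6.  164.  555.    1.  419.  295.   -2. -159.] 10.5 [-1.4 -0.2 -1.1  0.7  0.5  0.4  1.2  2.   1.6 -0.5 -0.8 -0.5 -0.4 -0.7
 -0.4]
[0, 1, 2, 3, 4, 5, 6, 7, 9, 10] [   7.  167.  551.   -0.  421.  292.   -1. -160.   -2.   -0.] 9.7 [-1.5  0.1 -0.9  1.   0.5  0.9  0.9  1.7  1.  -0.7 -1.  -1.1  0.1 -0.4
  0.1]
```

```bash
cat > kin.py <<'E'
import numpy as np
from scipy.optimize import least_squares
from scipy.spatial.transform import Rotation as R
from h import tool
LO=np.array([-3.14,-1.21,-1.07,-3.16,-2.99,-3.1]);HI=np.array([3.14,2.06,1.41,2.05,-.16,3.1])
P=[1,166,559,-1,422,298,0,-161]
F=np.array([[0,0,1],[-1,0,0],[0,-1,0.]])
E=lambda ax,a:R.from_euler(ax,a).as_matrix()
def fk(q):
    a1,d1,L2,a3,L4,Lt,b1,b4=P
    A=E('z',q[0]);p=A@[a1,b1,d1];A=A@E('y',q[1]);p=p+A@[0,0,L2];A=A@E('y',-q[2]);p=p+A@[L4,0,a3]
    A=A@E('x',-q[3]);p=p+A@[0,b4,0];A=A@E('y',-q[4]);p=p+A@[Lt,0,0];A=A@E('x',-q[5]);return p,A@F
def ik(grasp,T,q0,m=.05):
    t=np.asarray(grasp)+18.7*T[:,2]
    def f(q):
        p,A=fk(q);return np.r_[(p-t)/100,R.from_matrix(A.T@T).as_rotvec()]
    r=least_squares(f,np.clip(q0,LO+m+.001,HI-m-.001),bounds=(LO+m,HI-m),max_nfev=60);return r.x,2*r.cost
def iks(grasp,T,n=30,seed=0):
    g=np.random.default_rng(seed);S=[]
    for _ in range(n):
        q0=LO+(HI-LO)*g.random(6);q0[0]=np.arctan2(grasp[1],grasp[0])+g.normal()*.4
        q,c=ik(grasp,T,q0)
        if c<1e-4 and not any(np.abs(q-s).max()<.05 for s in S): S.append(q)
    return S
def path(q,poses):
    out=[q]
    for g,T in poses:
        q,c=ik(g,T,q)
        if c>1e-4: return None
        out.append(q)
    return np.array(out)
E
cat > s1.py <<'E'
from kin import *
np.set_printoptions(precision=2,suppress=True)
for xy in ([550,45],[550,-95]):
  for y in range(0,360,30):
    n=0
    for q in iks([*xy,45],tool(y,45),14):
        poses=[([*xy,45+60*np.sin(np.pi*k/9)],tool(y,45-10*k)) for k in range(1,10)]
        p=path(q,poses)
        if p is not None and np.abs(np.diff(p,axis=0)).max()<.6: print(xy,y,q,p[-1],'minmarg',round(min((p-LO).min(),(HI-p).min()),2),'step',round(np.abs(np.diff(p,axis=0)).max(),2))
E
time python3 s1.py
```

```text
[550, 45] 150 [-0.13  0.52 -0.29 -1.15 -0.8   0.47] [ 0.54  0.77 -0.22  0.36 -1.31 -1.3 ] minmarg 0.49 step 0.37
[550, 45] 180 [-0.09  0.63 -0.1  -0.89 -1.13  0.61] [ 0.61  0.67 -0.57  0.75 -1.01 -1.25] minmarg 0.5 step 0.24
[550, 45] 210 [ 0.    0.74  0.08 -0.67 -1.42  0.8 ] [ 0.47  0.55 -0.91  1.51 -0.79 -1.41] minmarg 0.16 step 0.44
[550, -95] 120 [-0.38  0.48 -0.36 -1.32 -0.61  0.42] [ 0.23  0.82 -0.06  0.21 -1.46 -1.38] minmarg 0.32 step 0.53
[550, -95] 150 [-0.37  0.58 -0.18 -1.01 -0.97  0.52] [ 0.33  0.73 -0.37  0.53 -1.17 -1.24] minmarg 0.61 step 0.28
[550, -95] 180 [-0.3   0.69  0.01 -0.78 -1.29  0.69] [ 0.33  0.62 -0.73  1.05 -0.88 -1.29] minmarg 0.34 step 0.29
real	0m29.682s
user	0m30.042s
sys	0m0.180s
```

```bash
cat > s2.py <<'E'
from kin import *
from scipy.spatial.transform import Slerp
np.set_printoptions(precision=2,suppress=True)
def leg(g0,T0,g1,T1,lift=150,n=12):
    S=Slerp([0,1],R.from_matrix([T0,T1]));o=[]
    for k in range(1,n+1):
        u=k/n;o.append((np.array(g0)*(1-u)+np.array(g1)*u+[0,0,lift*np.sin(np.pi*u)],S(u).as_matrix()))
    return o
jars={'A':([601.4,-314.6,26],31),'B':([470.5,-412.2,26],63.5)}
slots={'far':[630,-25,30],'near':[490,-20,30]}
for jn,(g,yw) in jars.items():
  for y in [(yw+90*k)%360 for k in range(4)]:
    for s in(1,-1):
      sols=[q for q in iks(g,tool(y,45*s),14) if path(q,[(np.array(g)-tool(y,45*s)[:,2]*100,tool(y,45*s))]) is not None]
      for q in sols:
        for sn,sl in slots.items():
          for yp in(150,165,180,195):
            p=path(q,leg(g,tool(y,45*s),sl,tool(yp,-45*s)))
            if p is None or np.abs(np.diff(p,axis=0)).max()>.8: continue
            print(jn,y,s,q,sn,yp,p[-1],'marg',round(min((p-LO).min(),(HI-p).min()),2),'step',round(np.abs(np.diff(p,axis=0)).max(),2))
for sn,sl in slots.items():
  for yp in(150,165,180,195):
    for s in(1,-1):
      for q in iks(sl,tool(yp,45*s),10):
        p=path(q,leg(sl,tool(yp,45*s),np.array(sl)+[0,0,10],tool(yp,-45*s),80))
        if p is not None: print('flip',sn,yp,s,q,p[-1],round(min((p-LO).min(),(HI-p).min()),2))
E
time python3 s2.py
```

```text
A 31 -1 [-0.43  1.03  0.62 -0.43 -1.83 -2.14] far 150 [-0.21  0.65 -0.08 -1.05 -0.89  0.4 ] marg 0.73 step 0.34
A 31 -1 [-0.43  1.03  0.62 -0.43 -1.83 -2.14] far 165 [-0.2   0.7   0.03 -0.93 -1.08  0.48] marg 0.79 step 0.3
A 31 -1 [-0.43  1.03  0.62 -0.43 -1.83 -2.14] far 180 [-0.17  0.76  0.14 -0.82 -1.25  0.57] marg 0.79 step 0.28
A 31 -1 [-0.43  1.03  0.62 -0.43 -1.83 -2.14] far 195 [-0.14  0.82  0.24 -0.72 -1.41  0.67] marg 0.79 step 0.27
A 31 -1 [-0.43  1.03  0.62 -0.43 -1.83 -2.14] near 150 [-0.3   0.53 -0.37 -1.14 -0.86  0.64] marg 0.7 step 0.4
A 31 -1 [-0.43  1.03  0.62 -0.43 -1.83 -2.14] near 165 [-0.27  0.57 -0.28 -0.99 -1.01  0.69] marg 0.79 step 0.35
A 31 -1 [-0.43  1.03  0.62 -0.43 -1.83 -2.14] near 180 [-0.22  0.62 -0.2  -0.86 -1.15  0.75] marg 0.79 step 0.32
A 31 -1 [-0.43  1.03  0.62 -0.43 -1.83 -2.14] near 195 [-0.17  0.67 -0.12 -0.74 -1.27  0.83] marg 0.79 step 0.3
A 121 1 [-0.63  0.69  0.01 -1.05 -0.85  0.31] far 150 [ 0.39  0.86 -0.09  0.46 -1.32 -1.2 ] marg 0.58 step 0.24
A 121 1 [-0.63  0.69  0.01 -1.05 -0.85  0.31] far 165 [ 0.42  0.81 -0.27  0.64 -1.15 -1.16] 
[... 8870 characters left out ...]
5   0.71 -0.46  0.42 -1.14 -1.34] [-0.29  0.51 -0.37 -1.12 -0.87  0.61] 0.52
flip near 165 1 [-0.27  0.57 -0.28 -0.99 -1.01  0.69] [ 0.54  0.65 -0.62  0.61 -1.02 -1.32] 0.45
flip near 165 -1 [ 0.54  0.66 -0.62  0.62 -1.   -1.34] [-0.26  0.56 -0.28 -0.98 -1.02  0.66] 0.44
flip near 180 1 [-0.22  0.62 -0.2  -0.86 -1.15  0.75] [ 0.54  0.59 -0.8   0.89 -0.89 -1.37] 0.27
flip near 180 -1 [ 0.54  0.61 -0.8   0.91 -0.87 -1.39] [-0.22  0.61 -0.19 -0.85 -1.16  0.73] 0.27
flip near 195 1 [-0.17  0.67 -0.12 -0.74 -1.27  0.83] [ 0.46  0.53 -0.97  1.3  -0.8  -1.47] 0.1
flip near 195 -1 [ 0.45  0.55 -0.97  1.34 -0.8  -1.51] [-0.16  0.65 -0.12 -0.74 -1.28  0.82] 0.1
real	1m3.522s
user	1m3.828s
sys	0m0.204s
```

```bash
cat >> kin.py <<'E'
from scipy.spatial.transform import Slerp
def plan(way,q=None,frm=None,carry=True):
    """way: list of (grasp,T). Chains straight legs from the current state, prints call deltas (from start of each leg) & joint margin/step"""
    from h import arm,delta
    if q is None:
        s=arm.read_state();q=np.array(s['joints']);frm=(np.array(s['position']),R.from_quat(s['ee_rot']).as_matrix())
    for g,T in way:
        t=np.asarray(g,float)+18.7*T[:,2];ang=np.degrees(R.from_matrix(frm[1].T@T).magnitude())
        n=max(3,int(np.ceil(max(np.linalg.norm(t-frm[0])/50,ang/9))))
        S=Slerp([0,1],R.from_matrix([frm[1],T]));pp=[]
        for k in range(1,n+1):
            u=k/n;Tk=S(u).as_matrix();q1,c=ik(frm[0]*(1-u)+t*u-18.7*Tk[:,2],Tk,q,.01);pp.append((q1,c,np.abs(q1-q).max()));q=q1
        M=min(min((x[0]-LO).min(),(HI-x[0]).min()) for x in pp)
        frm=delta(g,T,frm=frm)
        print('   maxerr %.4f margin %.2f maxstep %.2f n %d q'%(max(x[1] for x in pp),M,max(x[2] for x in pp),n),q.round(2))
    return q,frm
E
python3 - <<'E'
from h import *; from kin import *
cur();g=np.array([602,-314.6,26]);T=tool(121,45)
s=arm.read_state();Rc=R.from_quat(s['ee_rot']).as_matrix();gc=s['position']-18.7*Rc[:,2]
plan([(gc+[0,0,150],Rc),([530,-300,300],tool(166,0)),([530,-330,170],T),(g-T[:,2]*90,T),(g,T)])
E
```

```text
t 6.42 tcp [ 572.9 -243.8  110.1] grasp [ 566.7 -232.3  123.5] yang -150.4 appr [ 0.334 -0.612 -0.717] yz 0.016 j [-0.29  0.38 -0.89  2.05 -0.59 -1.16] F [-0.1  0.7  0.7] w 85.6 gf 0.0
d [0.1045, 0.0024, -0.1076] [0.0, 0.0, 0.0] rows~ 2.4
   maxerr 0.0000 margin 0.21 maxstep 0.25 n 3 q [-0.05  0.17 -0.75  1.34 -0.66 -0.55]
d [0.0339, 0.0654, 0.0048] [-15.96, -42.33, 41.73] rows~ 5.8
   maxerr 0.0000 margin 0.42 maxstep 0.31 n 7 q [-0.25  0.33  0.05  0.   -1.3   0.  ]
d [0.0198, -0.0166, 0.1245] [17.65, -42.62, 42.62] rows~ 5.9
   maxerr 0.0000 margin 0.86 maxstep 0.15 n 7 q [-0.7   0.43 -0.04 -0.91 -1.02  0.14]
d [0.0526, -0.0239, 0.0611] [0.0, 0.0, 0.0] rows~ 1.3
   maxerr 0.0000 margin 0.79 maxstep 0.05 n 3 q [-0.71  0.58 -0.02 -0.97 -0.95  0.27]
d [-0.0, -0.0, 0.09] [0.0, 0.0, 0.0] rows~ 1.4
   maxerr 0.0000 margin 0.69 maxstep 0.04 n 3 q [-0.63  0.69  0.01 -1.05 -0.85  0.31]
```

Call:
servo_tool:
  increments:
    - [1,0.105,0,-0.108,0,0,0]
    - [1,0.105,0,-0.108,0,0,0]
    - [1,0.105,0,-0.108,0,0,0]
    - [1,0.105,0,-0.108,0,0,0]

```text
clock: 6.92
position: [576.4, -240.2, 266.6]
ee_rot: [0.801, -0.463, 0.326, 0.193]
contact_force: [0.3, 0.0, -0.4]
gripper_width: 85.4
grasp_force: 0.0
```

Call:
servo_tool:
  increments:
    - [1,0.034,0.065,0.005,-16,-42.3,41.7]
    - [1,0.034,0.065,0.005,-16,-42.3,41.7]
    - [1,0.034,0.065,0.005,-16,-42.3,41.7]
    - [1,0.034,0.065,0.005,-16,-42.3,41.7]
    - [1,0.034,0.065,0.005,-16,-42.3,41.7]
    - [1,0.034,0.065,0.005,-16,-42.3,41.7]
    - [1,0.034,0.065,0.005,-16,-42.3,41.7]
    - [1,0.034,0.065,0.005,-16,-42.3,41.7]
    - [1,0.034,0.065,0.005,-16,-42.3,41.7]

```text
clock: 8.05
position: [531.7, -297.9, 281.7]
ee_rot: [-0.616, 0.788, -0.0, -0.001]
contact_force: [-0.1, 1.1, -0.0]
gripper_width: 85.4
grasp_force: 0.0
```

Call:
servo_tool:
  increments:
    - [1,0.02,-0.017,0.125,17.7,-42.6,42.6]
    - [1,0.02,-0.017,0.125,17.7,-42.6,42.6]
    - [1,0.02,-0.017,0.125,17.7,-42.6,42.6]
    - [1,0.02,-0.017,0.125,17.7,-42.6,42.6]
    - [1,0.02,-0.017,0.125,17.7,-42.6,42.6]
    - [1,0.02,-0.017,0.125,17.7,-42.6,42.6]
    - [1,0.02,-0.017,0.125,17.7,-42.6,42.6]
    - [1,0.02,-0.017,0.125,17.7,-42.6,42.6]

```text
clock: 9.05
position: [544.5, -321.8, 157.5]
ee_rot: [-0.249, 0.89, 0.101, 0.368]
contact_force: [0.5, -0.4, 0.1]
gripper_width: 85.4
grasp_force: 0.0
```

Run:
```python
from h import *; from kin import *
s=cur();w=arm.get_image('wrist')
fit_jar([(w,s)],'up',[601.4,-314.6,0,31],rng=0)
g=np.array([602,-314.6,26]);T=tool(121,45)
q,f=plan([(g-T[:,2]*90,T),(g,T),(g+[0,0,150],T),([630,-25,150],tool(165,-45)),([630,-25,31],tool(165,-45))])
```

```text
t 9.05 tcp [ 544.5 -321.8  157.5] grasp [ 533.2 -328.6  170.7] yang 121.1 appr [ 0.605  0.363 -0.709] yz -0.003 j [-0.69  0.43 -0.04 -0.9  -1.01  0.14] F [ 0.5 -0.4  0.1] w 85.4 gf 0.0
up fit [602.6, -314.1, 30.8] cost/view [0.029]
d [0.056, -0.0231, 0.0591] [-0.03, -0.11, 0.26] rows~ 1.4
   maxerr 0.0000 margin 0.79 maxstep 0.05 n 3 q [-0.71  0.58 -0.02 -0.97 -0.95  0.27]
d [-0.0, -0.0, 0.09] [0.0, 0.0, 0.0] rows~ 1.4
   maxerr 0.0000 margin 0.69 maxstep 0.04 n 3 q [-0.63  0.69  0.01 -1.05 -0.85  0.31]
d [-0.1061, 0.0, -0.1061] [0.0, 0.0, 0.0] rows~ 2.4
   maxerr 0.0000 margin 0.73 maxstep 0.10 n 3 q [-0.6   0.48  0.06 -0.89 -0.97  0.02]
d [-0.088, 0.2246, 0.1247] [-0.0, 85.15, -48.65] rows~ 9.2
   maxerr 0.0000 margin 0.61 maxstep 0.20 n 11 q [ 0.43  0.66 -0.19  0.6  -1.33 -1.02]
d [-0.0841, 0.0, 0.0841] [0.0, 0.0, 0.0] rows~ 1.9
   maxerr 0.0000 margin 0.80 maxstep 0.06 n 3 q [ 0.42  0.8  -0.27  0.64 -1.15 -1.15]
```

Call:
servo_tool:
  increments:
    - [1,0.056,-0.023,0.059,0,0,0]
    - [1,0.056,-0.023,0.059,0,0,0]
    - [1,0.056,-0.023,0.11,0,0,0]
    - [1,0.056,-0.023,0.149,0,0,0]
    - [1,0.056,-0.023,0.149,0,0,0]
    - [0,0.056,-0.023,0.149,0,0,0]
    - [0,0.056,-0.023,0.149,0,0,0]
    - [0,0.056,-0.023,0.149,0,0,0]
    - [0,0.056,-0.023,0.149,0,0,0]
    - [0,0.056,-0.023,0.149,0,0,0]
    - [0,0.056,-0.023,0.149,0,0,0]

```text
clock: 10.48
position: [612.7, -309.4, 13.9]
ee_rot: [-0.247, 0.89, 0.101, 0.37]
contact_force: [-2.4, -0.5, 5.5]
gripper_width: 55.4
grasp_force: 65.0
```

Run:
```python
from h import *
s=cur()
```

```text
t 10.47 tcp [ 612.7 -309.4   13.9] grasp [ 601.4 -316.1   27.1] yang 121.0 appr [ 0.608  0.362 -0.707] yz -0.004 j [-0.64  0.68 -0.   -1.05 -0.85  0.33] F [-2.4 -0.5  5.5] w 55.4 gf 65.0
```

Call:
servo_tool:
  increments:
    - [0,-0.04,0,-0.04,0,0,0]
    - [0,-0.106,0,-0.106,0,0,0]
    - [0,-0.106,0,-0.106,0,0,0]
    - [0,-0.106,0,-0.106,0,0,0]
    - [0,-0.106,0,-0.106,0,0,0]

```text
clock: 11.1
position: [611.3, -307.3, 159.7]
ee_rot: [-0.246, 0.891, 0.103, 0.368]
contact_force: [-1.2, 0.8, -3.5]
gripper_width: 55.4
grasp_force: 64.8
```

Call:
servo_tool:
  increments:
    - [0,-0.01,0.025,0.013,0,9,-5.2]
    - [0,-0.02,0.05,0.027,0,18,-10.4]
    - [0,-0.03,0.075,0.041,0,27,-15.6]
    - [0,-0.04,0.1,0.055,0,36,-20.8]
    - [0,-0.05,0.125,0.069,0,45,-26]
    - [0,-0.06,0.15,0.083,0,54,-31]
    - [0,-0.07,0.175,0.097,0,63,-36]
    - [0,-0.08,0.2,0.111,0,72,-41]
    - [0,-0.088,0.225,0.125,0,80,-46]
    - [0,-0.088,0.225,0.125,0,85.1,-48.6]
    - [0,-0.088,0.225,0.125,0,85.1,-48.6]
    - [0,-0.088,0.225,0.125,0,85.1,-48.6]

```text
clock: 12.6
position: [625.3, -38.4, 134.3]
ee_rot: [-0.561, 0.734, -0.232, -0.304]
contact_force: [-0.0, 1.3, -2.0]
gripper_width: 55.1
grasp_force: 64.6
```

Run:
```python
from h import *; from kin import *
s=cur();T=tool(165,-45)
sc=arm.get_image('scene');save(sc,'sc1')
q,f=plan([([630,-25,32.5],T),(np.array([630,-25,32])-T[:,2]*120,T),([600,-60,240],tool(165,0)),(np.array([630,-25,30])-tool(165,45)[:,2]*100,tool(165,45))])
```

```text
t 12.6 tcp [625.3 -38.4 134.3] grasp [628.7 -25.6 147.5] yang 164.8 appr [-0.185 -0.682 -0.707] yz 0.0 j [ 0.43  0.66 -0.21  0.6  -1.32 -1.03] F [-0.   1.3 -2. ] w 55.1 gf 64.6
d [-0.0826, -0.0007, 0.0812] [0.09, 0.05, -0.16] rows~ 1.9
   maxerr 0.0000 margin 0.80 maxstep 0.06 n 3 q [ 0.42  0.8  -0.27  0.64 -1.15 -1.15]
d [-0.0004, 0.0, -0.1196] [0.0, 0.0, 0.0] rows~ 1.9
   maxerr 0.0000 margin 0.86 maxstep 0.08 n 3 q [ 0.53  0.76 -0.06  0.53 -1.39 -1.06]
d [0.1633, 0.0199, -0.0032] [0.0, -45.0, -0.0] rows~ 4.2
   maxerr 0.0000 margin 0.94 maxstep 0.17 n 5 q [ 0.17  0.35 -0.06  0.   -1.16 -0.43]
d [0.0159, -0.0199, 0.1338] [0.0, -45.0, 0.0] rows~ 4.2
   maxerr 0.0000 margin 0.92 maxstep 0.19 n 5 q [-0.3   0.61  0.07 -0.85 -1.22  0.43]
```

Call:
servo_tool:
  increments:
    - [0,-0.04,0,0.04,0,0,0]
    - [0,-0.07,0,0.07,0,0,0]
    - [0,-0.08,-0.001,0.078,0,0,0]
    - [0,-0.083,-0.001,0.081,0,0,0]
    - [0,-0.083,-0.001,0.081,0,0,0]
    - [0,-0.083,-0.001,0.081,0,0,0]
    - [1,-0.083,-0.001,0.081,0,0,0]
    - [1,-0.083,-0.001,0.081,0,0,0]
    - [1,-0.083,-0.001,0.081,0,0,0]
    - [1,-0.083,-0.001,0.081,0,0,0]
    - [1,-0.083,-0.001,0.061,0,0,0]
    - [1,-0.083,-0.001,0.021,0,0,0]

```text
clock: 14.15
position: [637.0, 3.4, 61.3]
ee_rot: [-0.561, 0.733, -0.233, -0.306]
contact_force: [0.7, 1.1, -0.2]
gripper_width: 85.7
grasp_force: 0.0
```

Call:
servo_tool:
  increments:
    - [1,0,0,-0.06,0,0,0]
    - [1,0,0,-0.06,0,0,0]
    - [1,0,0,-0.06,0,0,0]

```text
clock: 14.52
position: [648.5, 45.2, 103.7]
ee_rot: [-0.562, 0.733, -0.233, -0.304]
contact_force: [-0.2, -0.6, -0.5]
gripper_width: 85.4
grasp_force: 0.0
```

Run:
```python
from h import *; from kin import *
s=cur();w=arm.get_image('wrist');save(w,'w3');t=arm.get_image('top')
fit_jar([(w,s)],'side',[637,1,30,75],rng=22.5)
T=tool(165,45)
plan([([600,-60,240],tool(165,0)),(np.array([630,-25,30])-T[:,2]*100,T)])
```

```text
t 14.53 tcp [648.5  45.2 103.7] grasp [652.  58. 117.] yang 164.9 appr [-0.184 -0.683 -0.707] yz 0.0 j [ 0.53  0.76 -0.07  0.53 -1.39 -1.07] F [-0.2 -0.6 -0.5] w 85.4 gf 0.0
side fit [625.9, -51.3, 75.4] cost/view [0.089]
d [0.1635, 0.0194, -0.0032] [0.13, -45.15, -0.09] rows~ 4.2
   maxerr 0.0000 margin 0.94 maxstep 0.14 n 6 q [ 0.17  0.35 -0.06  0.   -1.16 -0.43]
d [0.0159, -0.0199, 0.1338] [0.0, -45.0, 0.0] rows~ 4.2
   maxerr 0.0000 margin 0.92 maxstep 0.19 n 5 q [-0.3   0.61  0.07 -0.85 -1.22  0.43]
```

View pics/w3.png

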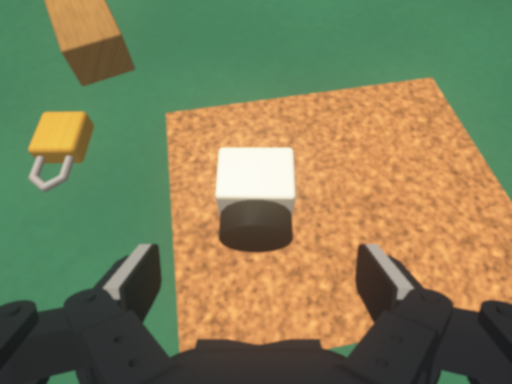

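Run:
```python
from h import *; from kin import *
T=tool(165,45);g=np.array([632.5,-26,31]);U=tool(165,-45)
plan([([600,-60,240],tool(165,0)),(g-T[:,2]*100,T),(g,T),(g+[0,0,90],T),(g+[0,0,90],U),([632.5,-26,42],U),(np.array([632.5,-26,42])-U[:,2]*120,U)])
```

```text
d [0.1635, 0.0194, -0.0032] [0.13, -45.15, -0.09] rows~ 4.2
   maxerr 0.0000 margin 0.94 maxstep 0.14 n 6 q [ 0.17  0.35 -0.06  0.   -1.16 -0.43]
d [0.0162, -0.0226, 0.1328] [0.0, -45.0, 0.0] rows~ 4.2
   maxerr 0.0000 margin 0.92 maxstep 0.18 n 5 q [-0.3   0.62  0.07 -0.85 -1.22  0.43]
d [0.0, 0.0, 0.1] [0.0, 0.0, 0.0] rows~ 1.6
   maxerr 0.0000 margin 0.92 maxstep 0.05 n 3 q [-0.2   0.7   0.03 -0.93 -1.08  0.48]
d [-0.0636, 0.0, -0.0636] [0.0, 0.0, 0.0] rows~ 1.4
   maxerr 0.0000 margin 0.95 maxstep 0.05 n 3 q [-0.19  0.58  0.06 -0.87 -1.17  0.34]
d [0.0187, -0.0, -0.0187] [-0.0, 90.0, 0.0] rows~ 8.4
   maxerr 0.0000 margin 0.78 maxstep 0.19 n 10 q [ 0.43  0.7  -0.21  0.61 -1.29 -1.05]
d [-0.0559, 0.0, 0.0559] [0.0, 0.0, 0.0] rows~ 1.3
   maxerr 0.0000 margin 0.81 maxstep 0.04 n 3 q [ 0.42  0.79 -0.26  0.64 -1.17 -1.14]
d [0.0, 0.0, -0.12] [0.0, 0.0, 0.0] rows~ 1.9
   maxerr 0.0000 margin 0.88 maxstep 0.08 n 3 q [ 0.52  0.76 -0.05  0.53 -1.41 -1.05]
```

Call:
servo_tool:
  increments:
    - [1,0.164,0.019,-0.003,0,-45,0]
    - [1,0.164,0.019,-0.003,0,-45,0]
    - [1,0.164,0.019,-0.003,0,-45,0]
    - [1,0.164,0.019,-0.003,0,-45,0]
    - [1,0.164,0.019,-0.003,0,-45,0]
    - [1,0.164,0.019,-0.003,0,-45,0]

```text
clock: 15.38
position: [600.3, -60.6, 221.2]
ee_rot: [-0.608, 0.794, -0.0, -0.002]
contact_force: [0.8, 0.8, -0.1]
gripper_width: 85.5
grasp_force: 0.0
```

Call:
servo_tool:
  increments:
    - [1,0.016,-0.022,0.02,0,-45,0]
    - [1,0.016,-0.022,0.04,0,-45,0]
    - [1,0.016,-0.022,0.08,0,-45,0]
    - [1,0.016,-0.022,0.133,0,-45,0]
    - [1,0.016,-0.022,0.133,0,-45,0]
    - [1,0.016,-0.022,0.133,0,-45,0]
    - [1,0.016,-0.022,0.133,0,-45,0]

```text
clock: 16.25
position: [619.9, -79.6, 93.0]
ee_rot: [-0.565, 0.732, 0.23, 0.304]
contact_force: [0.4, 0.4, 0.6]
gripper_width: 85.3
grasp_force: 0.0
```

Run:
```python
from h import *; from kin import *
s=cur();w=arm.get_image('wrist')
fit_jar([(w,s)],'side',[626,-51,30,75],rng=0)
T=tool(165,45);g=np.array([632.5,-26,31]);delta(g,T)
```

```text
t 16.25 tcp [619.9 -79.6  93. ] grasp [616.4 -92.3 106.3] yang 165.1 appr [ 0.186  0.68  -0.709] yz -0.007 j [-0.3   0.61  0.07 -0.85 -1.22  0.43] F [0.4 0.4 0.6] w 85.3 gf 0.0
side fit [627.0, -45.3, 74.7] cost/view [0.109]
d [0.005, 0.002, 0.1016] [-0.21, -0.12, 0.43] rows~ 1.6
```

Call:
servo_tool:
  increments:
    - [1,0.005,0.002,0.06,0,0,0]
    - [1,0.005,0.002,0.1,0,0,0]
    - [1,0.005,0.002,0.101,0,0,0]
    - [1,0.005,0.002,0.101,0,0,0]
    - [0,0.005,0.002,0.101,0,0,0]
    - [0,0.005,0.002,0.101,0,0,0]
    - [0,0.005,0.002,0.101,0,0,0]
    - [0,0.005,0.002,0.101,0,0,0]
    - [0,0.005,0.002,0.101,0,0,0]
    - [0,0.005,0.002,0.101,0,0,0]

```text
clock: 17.55
position: [635.0, -15.9, 16.3]
ee_rot: [-0.562, 0.733, 0.231, 0.305]
contact_force: [-0.4, -2.1, 6.9]
gripper_width: 55.5
grasp_force: 64.3
```

Call:
servo_tool:
  increments:
    - [0,-0.03,0,-0.03,0,0,0]
    - [0,-0.064,0,-0.064,0,0,0]
    - [0,-0.064,0,-0.064,0,0,0]
    - [0,-0.064,0,-0.064,0,0,0]

```text
clock: 18.05
position: [633.3, -14.8, 104.1]
ee_rot: [-0.562, 0.734, 0.233, 0.303]
contact_force: [0.0, 0.4, -3.0]
gripper_width: 55.4
grasp_force: 64.3
```

Call:
servo_tool:
  increments:
    - [0,0.002,0,-0.002,0,9,0]
    - [0,0.004,0,-0.004,0,18,0]
    - [0,0.006,0,-0.006,0,27,0]
    - [0,0.008,0,-0.008,0,36,0]
    - [0,0.01,0,-0.01,0,45,0]
    - [0,0.012,0,-0.012,0,54,0]
    - [0,0.014,0,-0.014,0,63,0]
    - [0,0.016,0,-0.016,0,72,0]
    - [0,0.018,0,-0.018,0,81,0]
    - [0,0.019,0,-0.019,0,90,0]
    - [0,0.019,0,-0.019,0,90,0]
    - [0,0.019,0,-0.019,0,90,0]

```text
clock: 19.55
position: [626.6, -41.0, 103.7]
ee_rot: [-0.562, 0.733, -0.232, -0.304]
contact_force: [-0.0, 0.4, -2.4]
gripper_width: 55.7
grasp_force: 64.1
```

Run:
```python
from h import *; from kin import *
s=cur();U=tool(165,-45);sc=arm.get_image('scene');save(sc,'sc2');
im=sc['color'];u,v=map(int,proj(sc,[632,-26,120]));cv2.imwrite('pics/sc2c.png',cv2.resize(im[v-50:v+50,u-60:u+60,::-1],None,fx=5,fy=5))
plan([([632.5,-26,42],U),(np.array([632.5,-26,42])-U[:,2]*120,U)])
```

```text
t 19.55 tcp [626.6 -41.  103.7] grasp [630.  -28.3 116.9] yang 164.9 appr [-0.185 -0.682 -0.707] yz 0.001 j [ 0.42  0.69 -0.23  0.61 -1.27 -1.06] F [-0.   0.4 -2.4] w 55.7 gf 64.1
d [-0.0556, -0.0015, 0.0516] [0.07, 0.06, -0.11] rows~ 1.2
   maxerr 0.0000 margin 0.81 maxstep 0.04 n 3 q [ 0.42  0.79 -0.26  0.64 -1.17 -1.14]
d [0.0, 0.0, -0.12] [0.0, 0.0, 0.0] rows~ 1.9
   maxerr 0.0000 margin 0.88 maxstep 0.08 n 3 q [ 0.52  0.76 -0.05  0.53 -1.41 -1.05]
```

View pics/sc2c.png

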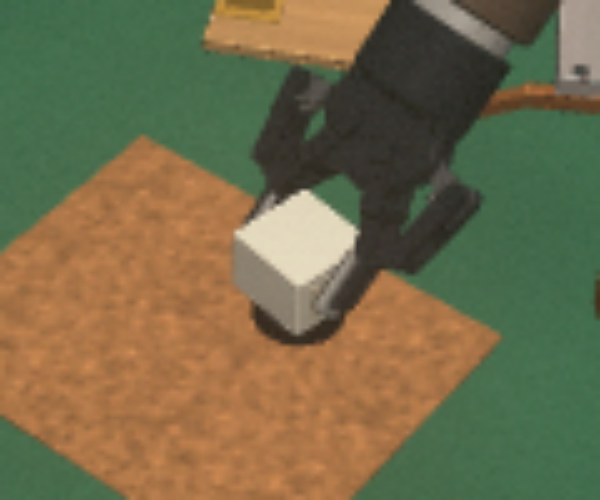

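Call:
servo_tool:
  increments:
    - [0,-0.03,0,0.028,0,0,0]
    - [0,-0.048,0,0.046,0,0,0]
    - [0,-0.054,0,0.05,0,0,0]
    - [0,-0.056,-0.001,0.052,0,0,0]
    - [0,-0.056,-0.001,0.052,0,0,0]
    - [0,-0.056,-0.001,0.052,0,0,0]

```text
clock: 20.35
position: [629.0, -39.1, 31.5]
ee_rot: [-0.561, 0.734, -0.234, -0.304]
contact_force: [-3.4, -1.0, 6.4]
gripper_width: 55.7
grasp_force: 64.5
```

Run:
```python
from h import *
s=cur();sc=arm.get_image('scene')
im=sc['color'];u,v=map(int,proj(sc,[632,-26,40]));cv2.imwrite('pics/sc3c.png',cv2.resize(im[v-30:v+30,u-40:u+40,::-1],None,fx=8,fy=8))
```

```text
t 20.35 tcp [629.  -39.1  31.5] grasp [632.4 -26.3  44.7] yang 164.9 appr [-0.183 -0.685 -0.706] yz -0.003 j [ 0.42  0.78 -0.27  0.64 -1.17 -1.14] F [-3.4 -1.   6.4] w 55.7 gf 64.5
```

View pics/sc3c.png

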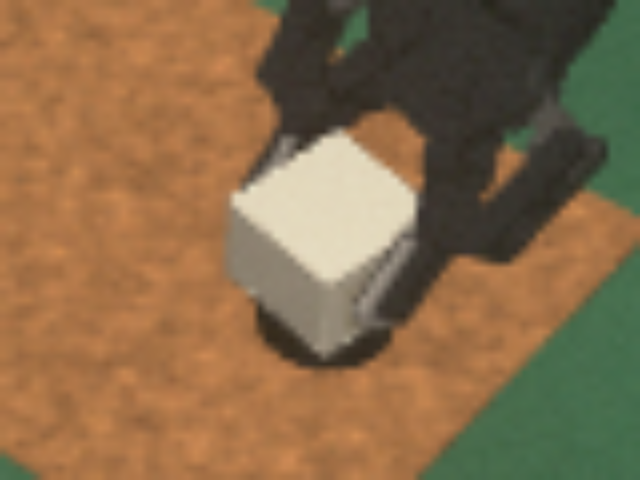

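Call:
servo_tool:
  increments:
    - [1,0,0,0,0,0,0]
    - [1,0,0,0,0,0,0]
    - [1,0,0,0,0,0,0]
    - [1,0,0,0,0,0,0]
    - [1,0,0,-0.03,0,0,0]
    - [1,0,0,-0.08,0,0,0]
    - [1,0,0,-0.12,0,0,0]
    - [1,0,0,-0.12,0,0,0]
    - [1,0,0,-0.12,0,0,0]

```text
clock: 21.52
position: [650.0, 43.2, 112.5]
ee_rot: [-0.562, 0.733, -0.233, -0.304]
contact_force: [0.0, -0.5, -0.6]
gripper_width: 85.4
grasp_force: 0.0
```

Run:
```python
from h import *; from kin import *
s=cur();w=arm.get_image('wrist');t=arm.get_image('top');sc=arm.get_image('scene')
fit_jar([(w,s)],'down',[632,-26,66,75],rng=0)
fit_jar([(t,None),(sc,None)],'up',[470.5,-412.2,0,63.5],rng=0)
T=tool(153.5,45);g=np.array([470.5,-412.2,26])
plan([([560,-120,260],tool(160,0)),(g-T[:,2]*150+[0,0,40],T),(g-T[:,2]*90,T),(g,T)])
```

```text
t 21.52 tcp [650.   43.2 112.5] grasp [653.4  56.  125.7] yang 164.9 appr [-0.185 -0.683 -0.706] yz 0.001 j [ 0.52  0.75 -0.06  0.53 -1.4  -1.06] F [ 0.  -0.5 -0.6] w 85.4 gf 0.0
down fit [633.7, -27.8, 74.7] cost/view [0.089]
up fit [470.6, -410.7, 62.8] cost/view [0.071, 0.094]
d [0.2186, 0.0446, 0.0368] [-1.86, -45.11, 4.64] rows~ 4.2
   maxerr 0.0000 margin 0.89 maxstep 0.15 n 6 q [ 0.07  0.29 -0.1   0.   -1.18 -0.42]
d [0.3974, -0.0053, 0.0825] [2.55, -44.95, 6.16] rows~ 6.5
   maxerr 0.0000 margin 0.96 maxstep 0.15 n 9 q [-0.95  0.73  0.45 -0.68 -1.7   0.54]
d [0.0283, -0.0, 0.0883] [0.0, 0.0, 0.0] rows~ 1.5
   maxerr 0.0000 margin 1.01 maxstep 0.06 n 3 q [-0.9   0.77  0.32 -0.7  -1.53  0.62]
d [0.0, -0.0, 0.09] [0.0, 0.0, 0.0] rows~ 1.4
   maxerr 0.0000 margin 1.13 maxstep 0.05 n 3 q [-0.82  0.81  0.21 -0.74 -1.38  0.67]
```

Call:
servo_tool:
  increments:
    - [1,0.219,0.045,0.037,-1.9,-45,4.6]
    - [1,0.219,0.045,0.037,-1.9,-45,4.6]
    - [1,0.219,0.045,0.037,-1.9,-45,4.6]
    - [1,0.219,0.045,0.037,-1.9,-45,4.6]
    - [1,0.219,0.045,0.037,-1.9,-45,4.6]
    - [1,0.219,0.045,0.037,-1.9,-45,4.6]

```text
clock: 22.42
position: [559.2, -121.2, 242.3]
ee_rot: [-0.573, 0.82, -0.0, 0.0]
contact_force: [0.9, 0.1, -0.3]
gripper_width: 85.4
grasp_force: 0.0
```

Call:
servo_tool:
  increments:
    - [1,0.397,-0.005,0.082,2.5,-45,6.2]
    - [1,0.397,-0.005,0.082,2.5,-45,6.2]
    - [1,0.397,-0.005,0.082,2.5,-45,6.2]
    - [1,0.397,-0.005,0.082,2.5,-45,6.2]
    - [1,0.397,-0.005,0.082,2.5,-45,6.2]
    - [1,0.397,-0.005,0.082,2.5,-45,6.2]
    - [1,0.397,-0.005,0.082,2.5,-45,6.2]
    - [1,0.397,-0.005,0.082,2.5,-45,6.2]
    - [1,0.397,-0.005,0.082,2.5,-45,6.2]

```text
clock: 23.55
position: [430.4, -492.9, 158.8]
ee_rot: [-0.487, 0.785, 0.203, 0.325]
contact_force: [0.3, 0.1, 0.0]
gripper_width: 85.1
grasp_force: 0.0
```

Run:
```python
from h import *; from kin import *
s=cur();w=arm.get_image('wrist')
r=fit_jar([(w,s)],'up',[470.5,-412,0,63.5],rng=0)
T=tool(153.5,45);g=np.array([471,-411.8,26]);U=tool(165,-45)
plan([(g-T[:,2]*90,T),(g,T),(g+[0,0,150],T),([490,-24,150],U),([490,-24,32],U),(np.array([490,-24,32])-U[:,2]*110,U)])
```

```text
t 23.55 tcp [ 430.4 -492.9  158.8] grasp [ 424.6 -504.8  172. ] yang 153.7 appr [ 0.313  0.636 -0.705] yz 0.003 j [-0.95  0.72  0.44 -0.68 -1.69  0.55] F [0.3 0.1 0. ] w 85.1 gf 0.0
up fit [471.9, -411.3, 63.6] cost/view [0.027]
d [0.0306, -0.0002, 0.0871] [0.2, 0.1, 0.08] rows~ 1.5
   maxerr 0.0000 margin 1.01 maxstep 0.06 n 3 q [-0.9   0.77  0.32 -0.7  -1.53  0.62]
d [0.0, -0.0, 0.09] [0.0, 0.0, 0.0] rows~ 1.4
   maxerr 0.0000 margin 1.13 maxstep 0.05 n 3 q [-0.82  0.81  0.21 -0.74 -1.38  0.66]
d [-0.1061, 0.0, -0.1061] [0.0, 0.0, 0.0] rows~ 2.4
   maxerr 0.0000 margin 1.12 maxstep 0.07 n 3 q [-0.82  0.63  0.29 -0.72 -1.57  0.49]
d [-0.2145, 0.1534, 0.2513] [-0.0, 89.67, -12.77] rows~ 8.5
   maxerr 0.0000 margin 0.49 maxstep 0.25 n 11 q [ 0.54  0.48 -0.54  0.55 -1.23 -1.17]
d [-0.0834, 0.0, 0.0834] [0.0, 0.0, 0.0] rows~ 1.9
   maxerr 0.0000 margin 0.44 maxstep 0.08 n 3 q [ 0.53  0.66 -0.63  0.63 -1.   -1.34]
d [-0.0, -0.0, -0.11] [0.0, 0.0, 0.0] rows~ 1.8
   maxerr 0.0000 margin 0.50 maxstep 0.08 n 3 q [ 0.64  0.59 -0.43  0.48 -1.25 -1.23]
```

Call:
servo_tool:
  increments:
    - [1,0.031,0,0.087,0,0,0]
    - [1,0.031,0,0.087,0,0,0]
    - [1,0.031,0,0.13,0,0,0]
    - [1,0.031,0,0.177,0,0,0]
    - [1,0.031,0,0.178,0,0,0]
    - [0,0.031,0,0.178,0,0,0]
    - [0,0.031,0,0.178,0,0,0]
    - [0,0.031,0,0.178,0,0,0]
    - [0,0.031,0,0.178,0,0,0]
    - [0,0.031,0,0.178,0,0,0]
    - [0,0.031,0,0.178,0,0,0]

```text
clock: 24.98
position: [476.5, -402.5, 14.1]
ee_rot: [-0.487, 0.785, 0.2, 0.326]
contact_force: [-0.8, -1.6, 5.9]
gripper_width: 55.2
grasp_force: 64.8
```

Call:
servo_tool:
  increments:
    - [0,-0.04,0,-0.04,0,0,0]
    - [0,-0.106,0,-0.106,0,0,0]
    - [0,-0.106,0,-0.106,0,0,0]
    - [0,-0.106,0,-0.106,0,0,0]
    - [0,-0.106,0,-0.106,0,0,0]

```text
clock: 25.6
position: [475.4, -400.5, 160.3]
ee_rot: [-0.486, 0.785, 0.203, 0.326]
contact_force: [0.4, -0.3, -3.4]
gripper_width: 55.2
grasp_force: 64.4
```

Call:
servo_tool:
  increments:
    - [0,-0.024,0.017,0.028,0,10,-1.4]
    - [0,-0.048,0.034,0.056,0,20,-2.8]
    - [0,-0.072,0.051,0.084,0,30,-4.3]
    - [0,-0.095,0.068,0.112,0,40,-5.7]
    - [0,-0.119,0.085,0.14,0,50,-7.1]
    - [0,-0.143,0.102,0.168,0,60,-8.5]
    - [0,-0.167,0.119,0.196,0,70,-10]
    - [0,-0.191,0.136,0.223,0,80,-11.4]
    - [0,-0.214,0.153,0.251,0,89.7,-12.8]
    - [0,-0.214,0.153,0.251,0,89.7,-12.8]
    - [0,-0.214,0.153,0.251,0,89.7,-12.8]
    - [0,-0.214,0.153,0.251,0,89.7,-12.8]

```text
clock: 27.1
position: [484.7, -39.9, 136.3]
ee_rot: [-0.562, 0.733, -0.232, -0.303]
contact_force: [0.0, 0.3, -2.6]
gripper_width: 55.1
grasp_force: 64.6
```

Run:
```python
from h import *; from kin import *
s=cur();U=tool(165,-45)
plan([([490,-24,32.5],U)])
```

```text
t 27.1 tcp [484.7 -39.9 136.3] grasp [488.2 -27.2 149.6] yang 165.0 appr [-0.184 -0.682 -0.708] yz 0.0 j [ 0.54  0.47 -0.55  0.55 -1.22 -1.18] F [ 0.   0.3 -2.6] w 55.1 gf 64.6
d [-0.0852, -0.001, 0.0804] [0.04, 0.05, -0.0] rows~ 1.9
   maxerr 0.0000 margin 0.44 maxstep 0.07 n 3 q [ 0.53  0.66 -0.63  0.63 -1.   -1.33]
```

Call:
servo_tool:
  increments:
    - [0,-0.04,0,0.04,0,0,0]
    - [0,-0.07,0,0.07,0,0,0]
    - [0,-0.082,-0.001,0.077,0,0,0]
    - [0,-0.0848,-0.001,0.08,0,0,0]
    - [0,-0.0848,-0.001,0.08,0,0,0]
    - [0,-0.0848,-0.001,0.08,0,0,0]
    - [1,-0.0848,-0.001,0.08,0,0,0]
    - [1,-0.0848,-0.001,0.08,0,0,0]
    - [1,-0.0848,-0.001,0.08,0,0,0]
    - [1,-0.0848,-0.001,0.08,0,0,0]
    - [1,-0.0848,-0.001,0.061,0,0,0]
    - [1,-0.0848,-0.001,0.021,0,0,0]

```text
clock: 28.6
position: [496.7, 3.8, 61.6]
ee_rot: [-0.563, 0.732, -0.233, -0.305]
contact_force: [1.1, 0.2, 0.1]
gripper_width: 85.3
grasp_force: 0.0
```

Call:
servo_tool:
  increments:
    - [1,0,0,-0.05,0,0,0]
    - [1,0,0,-0.05,0,0,0]
    - [1,0,0,-0.05,0,0,0]

```text
clock: 28.98
position: [506.3, 38.4, 96.7]
ee_rot: [-0.563, 0.732, -0.233, -0.304]
contact_force: [-0.9, -0.2, -0.8]
gripper_width: 85.4
grasp_force: 0.0
```

Run:
```python
from h import *; from kin import *
s=cur();w=arm.get_image('wrist')
r=fit_jar([(w,s)],'side',[483,-50,30,75],rng=0)
T=tool(165,45);g=np.array([490,-24,31])
plan([([480,-60,250],tool(165,0)),(g-T[:,2]*110,T)])
```

```text
t 28.98 tcp [506.3  38.4  96.7] grasp [509.7  51.2 109.9] yang 165.1 appr [-0.183 -0.683 -0.707] yz 0.001 j [ 0.64  0.59 -0.44  0.48 -1.25 -1.23] F [-0.9 -0.2 -0.8] w 85.4 gf 0.0
side fit [484.6, -49.8, 74.8] cost/view [0.087]
d [0.167, 0.0001, -0.0235] [0.06, -45.08, 0.09] rows~ 4.2
   maxerr 0.0000 margin 0.60 maxstep 0.16 n 6 q [ 0.21  0.14 -0.32 -0.   -1.11 -0.48]
d [0.0272, -0.0003, 0.1357] [0.0, -45.0, 0.0] rows~ 4.2
   maxerr 0.0000 margin 0.75 maxstep 0.23 n 5 q [-0.4   0.46 -0.22 -0.86 -1.19  0.59]
```

Call:
servo_tool:
  increments:
    - [1,0.167,0,-0.023,0,-45,0]
    - [1,0.167,0,-0.023,0,-45,0]
    - [1,0.167,0,-0.023,0,-45,0]
    - [1,0.167,0,-0.023,0,-45,0]
    - [1,0.167,0,-0.023,0,-45,0]
    - [1,0.167,0,-0.023,0,-45,0]

```text
clock: 29.78
position: [479.9, -60.6, 230.2]
ee_rot: [-0.609, 0.793, 0.0, -0.002]
contact_force: [0.2, 0.6, -0.3]
gripper_width: 85.3
grasp_force: 0.0
```

Call:
servo_tool:
  increments:
    - [1,0.027,0,0.02,0,-45,0]
    - [1,0.027,0,0.04,0,-45,0]
    - [1,0.027,0,0.08,0,-45,0]
    - [1,0.027,0,0.135,0,-45,0]
    - [1,0.027,0,0.135,0,-45,0]
    - [1,0.027,0,0.135,0,-45,0]
    - [1,0.027,0,0.135,0,-45,0]

```text
clock: 30.65
position: [475.1, -84.8, 99.8]
ee_rot: [-0.566, 0.731, 0.231, 0.304]
contact_force: [-0.2, 0.1, 0.5]
gripper_width: 85.7
grasp_force: 0.0
```

Run:
```python
from h import *; from kin import *
s=cur();w=arm.get_image('wrist')
r=fit_jar([(w,s)],'side',[483,-50,30,75],rng=0)
T=tool(165,45);g=np.array([492,-22,31]);U=tool(165,-45)
plan([(g,T),(g+[0,0,90],T),(g+[0,0,90],U),(g+[0,0,11],U)])
```

```text
t 30.65 tcp [475.1 -84.8  99.8] grasp [471.7 -97.5 113.1] yang 165.3 appr [ 0.184  0.681 -0.709] yz -0.007 j [-0.39  0.45 -0.23 -0.85 -1.19  0.6 ] F [-0.2  0.1  0.5] w 85.7 gf 0.0
side fit [486.5, -44.6, 75.4] cost/view [0.145]
d [0.0029, 0.0001, 0.1135] [-0.1, -0.11, 0.55] rows~ 1.8
   maxerr 0.0000 margin 0.79 maxstep 0.06 n 3 q [-0.27  0.58 -0.28 -0.99 -1.01  0.68]
d [-0.0636, 0.0, -0.0636] [0.0, 0.0, 0.0] rows~ 1.4
   maxerr 0.0000 margin 0.80 maxstep 0.06 n 3 q [-0.25  0.41 -0.25 -0.91 -1.11  0.49]
d [0.0187, -0.0, -0.0187] [-0.0, 90.0, 0.0] rows~ 8.4
   maxerr 0.0000 margin 0.51 maxstep 0.23 n 10 q [ 0.54  0.52 -0.56  0.56 -1.18 -1.21]
d [-0.0559, 0.0, 0.0559] [0.0, 0.0, 0.0] rows~ 1.3
   maxerr 0.0000 margin 0.45 maxstep 0.05 n 3 q [ 0.53  0.64 -0.62  0.62 -1.03 -1.32]
```

Call:
servo_tool:
  increments:
    - [1,0.003,0,0.05,0,0,0]
    - [1,0.003,0,0.1,0,0,0.5]
    - [1,0.003,0,0.114,0,0,0.5]
    - [1,0.003,0,0.114,0,0,0.5]
    - [0,0.003,0,0.114,0,0,0.5]
    - [0,0.003,0,0.114,0,0,0.5]
    - [0,0.003,0,0.114,0,0,0.5]
    - [0,0.003,0,0.114,0,0,0.5]
    - [0,0.003,0,0.114,0,0,0.5]
    - [0,0.003,0,0.114,0,0,0.5]

```text
clock: 31.95
position: [494.9, -10.8, 15.4]
ee_rot: [-0.56, 0.734, 0.234, 0.304]
contact_force: [-1.1, -1.1, 5.8]
gripper_width: 55.3
grasp_force: 63.3
```

Call:
servo_tool:
  increments:
    - [0,-0.03,0,-0.03,0,0,0]
    - [0,-0.064,0,-0.064,0,0,0]
    - [0,-0.064,0,-0.064,0,0,0]
    - [0,-0.064,0,-0.064,0,0,0]

```text
clock: 32.45
position: [494.1, -10.2, 103.8]
ee_rot: [-0.559, 0.735, 0.235, 0.302]
contact_force: [-0.8, -0.7, -2.9]
gripper_width: 55.5
grasp_force: 63.7
```

Call:
servo_tool:
  increments:
    - [0,0.002,0,-0.002,0,9,0]
    - [0,0.004,0,-0.004,0,18,0]
    - [0,0.006,0,-0.006,0,27,0]
    - [0,0.008,0,-0.008,0,36,0]
    - [0,0.01,0,-0.01,0,45,0]
    - [0,0.012,0,-0.012,0,54,0]
    - [0,0.014,0,-0.014,0,63,0]
    - [0,0.016,0,-0.016,0,72,0]
    - [0,0.018,0,-0.018,0,81,0]
    - [0,0.019,0,-0.019,0,90,0]
    - [0,0.019,0,-0.019,0,90,0]
    - [0,0.019,0,-0.019,0,90,0]

```text
clock: 33.95
position: [487.0, -36.2, 103.3]
ee_rot: [-0.562, 0.734, -0.229, -0.306]
contact_force: [0.1, -0.5, -2.7]
gripper_width: 55.4
grasp_force: 63.5
```

Run:
```python
from h import *; from kin import *
s=cur();U=tool(165,-45)
plan([([492,-22,47],U),([492,-22,41],U)])
```

```text
t 33.95 tcp [487.  -36.2 103.3] grasp [490.6 -23.5 116.5] yang 164.7 appr [-0.192 -0.68  -0.708] yz 0.008 j [ 0.54  0.53 -0.57  0.56 -1.17 -1.21] F [ 0.1 -0.5 -2.7] w 55.4 gf 63.5
d [-0.0504, -0.0017, 0.0479] [0.55, 0.07, 0.1] rows~ 1.1
   maxerr 0.0000 margin 0.46 maxstep 0.05 n 3 q [ 0.54  0.64 -0.61  0.61 -1.03 -1.31]
d [-0.0042, 0.0, 0.0042] [0.0, 0.0, 0.0] rows~ 0.1
   maxerr 0.0000 margin 0.45 maxstep 0.00 n 3 q [ 0.53  0.65 -0.62  0.62 -1.02 -1.32]
```

Call:
servo_tool:
  increments:
    - [0,-0.03,0,0.028,0.3,0,0]
    - [0,-0.046,-0.001,0.044,0.5,0,0]
    - [0,-0.051,-0.002,0.048,0.5,0,0]
    - [0,-0.053,-0.002,0.05,0.5,0,0]
    - [0,-0.053,-0.002,0.05,0.5,0,0]
    - [0,-0.053,-0.002,0.05,0.5,0,0]

```text
clock: 34.7
position: [490.1, -34.0, 32.0]
ee_rot: [-0.563, 0.733, -0.233, -0.302]
contact_force: [0.8, -0.2, -2.8]
gripper_width: 55.4
grasp_force: 63.5
```

Run:
```python
from h import *
cur()
```

```text
t 34.7 tcp [490.1 -34.   32. ] grasp [493.5 -21.2  45.3] yang 165.1 appr [-0.18  -0.682 -0.708] yz -0.001 j [ 0.53  0.64 -0.62  0.62 -1.03 -1.32] F [ 0.8 -0.2 -2.8] w 55.4 gf 63.5
```

Call:
servo_tool:
  increments:
    - [0,-0.0014,0,0.0014,0,0,0]
    - [0,-0.0028,0,0.0028,0,0,0]
    - [0,-0.0028,0,0.0028,0,0,0]
    - [0,-0.0028,0,0.0028,0,0,0]

```text
clock: 35.2
position: [489.7, -34.2, 27.3]
ee_rot: [-0.563, 0.733, -0.233, -0.303]
contact_force: [-0.1, 0.2, -3.1]
gripper_width: 55.1
grasp_force: 63.8
```

Call:
servo_tool:
  increments:
    - [0,-0.0008,0,0.0008,0,0,0]
    - [0,-0.0016,0,0.0016,0,0,0]
    - [0,-0.0016,0,0.0016,0,0,0]
    - [0,-0.0016,0,0.0016,0,0,0]

```text
clock: 35.7
position: [489.8, -34.3, 27.3]
ee_rot: [-0.563, 0.732, -0.235, -0.304]
contact_force: [-2.8, 4.5, 10.0]
gripper_width: 55.6
grasp_force: 64.8
```

Call:
servo_tool:
  increments:
    - [1,0,0,0,0,0,0]
    - [1,0,0,0,0,0,0]
    - [1,0,0,0,0,0,0]
    - [1,0,0,0,0,0,0]
    - [1,0,0,-0.03,0,0,0]
    - [1,0,0,-0.08,0,0,0]
    - [1,0,0,-0.12,0,0,0]
    - [1,0,0,-0.12,0,0,0]
    - [1,0,0,-0.12,0,0,0]

```text
clock: 36.83
position: [510.5, 47.1, 109.4]
ee_rot: [-0.563, 0.732, -0.233, -0.304]
contact_force: [0.4, -0.7, -0.6]
gripper_width: 85.4
grasp_force: 0.0
```

Run:
```python
from h import *; from kin import *
s=cur();w=arm.get_image('wrist');save(w,'w4')
fit_jar([(w,s)],'down',[492,-22,66,75],rng=0)
g=np.array(s['position'])-18.7*R.from_quat(s['ee_rot']).as_matrix()[:,2]
# go above plate with camera: look at plate area
t=arm.get_image('top')
for x in arm.spot_point('top','plate_grip')[:2]: print(x,atz(t,x['centre'],45))
plan([(g+[20,60,130],tool(165,-20)),([400,230,330],tool(165,0))])
```

```text
t 36.83 tcp [510.5  47.1 109.4] grasp [514.   59.8 122.6] yang 165.1 appr [-0.183 -0.683 -0.707] yz 0.001 j [ 0.65  0.58 -0.41  0.47 -1.28 -1.21] F [ 0.4 -0.7 -0.6] w 85.4 gf 0.0
down fit [493.9, -21.6, 76.6] cost/view [0.092]
{'centre': [164.1, 248.2], 'p': 0.67} [418.07013538 258.94179353  45.        ]
d [0.0394, -0.0035, -0.1387] [0.06, -25.1, 0.08] rows~ 2.3
   maxerr 0.0000 margin 0.74 maxstep 0.09 n 3 q [ 0.63  0.35 -0.16  0.22 -1.34 -0.97]
d [-0.0473, 0.1579, -0.0984] [0.0, -20.0, 0.0] rows~ 3.1
   maxerr 0.0000 margin 0.84 maxstep 0.08 n 4 q [ 0.88  0.05 -0.23 -0.   -1.3  -1.14]
```

View pics/w4.png

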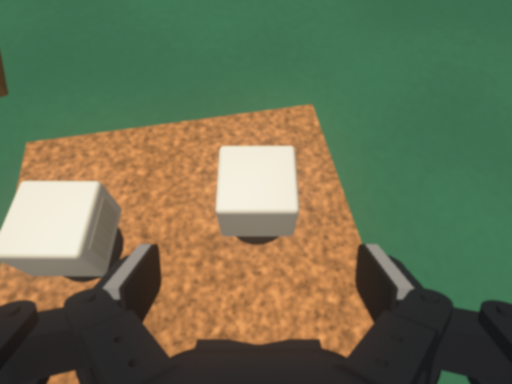

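Call:
servo_tool:
  increments:
    - [1,0.039,-0.003,-0.139,0,-25,0]
    - [1,0.039,-0.003,-0.139,0,-25,0]
    - [1,0.039,-0.003,-0.139,0,-25,0]
    - [1,0.039,-0.003,-0.139,0,-25,0]

```text
clock: 37.48
position: [532.6, 114.7, 237.2]
ee_rot: [-0.6, 0.782, -0.106, -0.136]
contact_force: [-0.9, -0.1, -0.4]
gripper_width: 85.6
grasp_force: 0.0
```

Call:
servo_tool:
  increments:
    - [1,-0.072,0.061,-0.107,0,-20,0]
    - [1,-0.072,0.061,-0.107,0,-20,0]
    - [1,-0.072,0.061,-0.107,0,-20,0]
    - [1,-0.072,0.061,-0.107,0,-20,0]
    - [1,-0.072,0.061,-0.107,0,-20,0]

```text
clock: 38.1
position: [499.7, 230.8, 308.6]
ee_rot: [-0.609, 0.793, -0.0, -0.003]
contact_force: [0.0, -0.4, -0.7]
gripper_width: 85.4
grasp_force: 0.0
```

Run:
```python
from h import *
s=cur();w=arm.get_image('wrist');save(w,'w5')
sc=arm.get_image('scene')
for t,z in [('holder',0),('holder_stop',0),('plate',0),('plate_grip',45),('plate_nose',5)]:
    for c,im,st in (('wrist',w,s),('scene',sc,None)):
        print(t,c,[(np.round(x['centre'],1).tolist(),round(x['p'],2),atz(im,x['centre'],z,st)[:2].round(1).tolist()) for x in arm.spot_point(c,t)[:2]])
```

```text
t 38.1 tcp [499.7 230.8 308.6] grasp [499.8 230.9 327.3] yang 165.1 appr [-0.005 -0.004 -1.   ] yz 0.004 j [ 0.73  0.21 -0.04  0.   -1.32 -0.99] F [ 0.  -0.4 -0.7] w 85.4 gf 0.0
holder wrist []
holder scene [([325.9, 149.2], 0.61, [605.3, 315.2]), ([307.3, 268.5], 0.47, [795.2, -145.9])]
holder_stop wrist [([167.9, 268.9], 0.95, [677.5, 365.3]), ([296.6, 169.9], 0.6, [453.1, 266.7])]
holder_stop scene [([350.9, 148.5], 0.97, [675.8, 367.4])]
plate wrist [([296.7, 168.7], 0.85, [452.5, 265.0])]
plate scene [([279.9, 143.2], 0.63, [455.0, 252.5])]
plate_grip wrist [([330.1, 161.8], 0.55, [413.1, 257.4])]
plate_grip scene [([266.0, 127.4], 0.73, [396.0, 251.5])]
plate_nose wrist [([261.4, 200.6], 0.79, [511.9, 295.8])]
plate_nose scene [([300.4, 143.0], 0.98, [517.4, 288.8])]
```

View pics/w5.png

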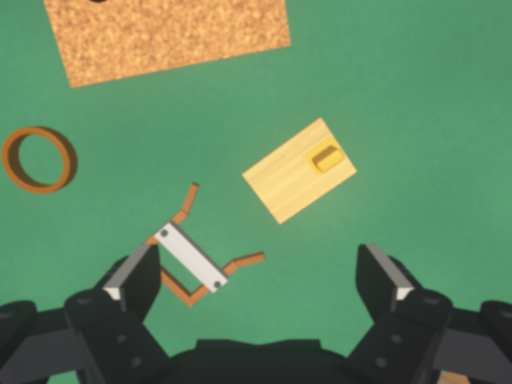

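Run:
```python
from h import *
s=arm.read_state();w=arm.get_image('wrist');c=w['color'].astype(int)
hsv=cv2.cvtColor(w['color'],cv2.COLOR_RGB2HSV)
def comp(m,uv,maxr=90):
    n,l,st,ce=cv2.connectedComponentsWithStats(m.astype(np.uint8));k=l[uv[1],uv[0]];assert k,uv;return np.argwhere(l==k)[:,::-1]
for name,uv in (('plate',(285,185)),('bar',(195,258)),('guide',(190,206)),('guideR',(245,262)),('stop',(175,283))): print(name,hsv[uv[1],uv[0]])
pl=comp((hsv[:,:,0]<30)&(hsv[:,:,1]>60)&(hsv[:,:,2]>120),(285,185))
for z in (10,):
    W=np.array([atz(w,q,z,s)[:2] for q in pl],np.float32);r=cv2.minAreaRect(W);print('plate rect',r)
bar=comp((hsv[:,:,1]<50)&(hsv[:,:,2]>110),(195,258));W=np.array([atz(w,q,30,s)[:2] for q in bar],np.float32);print('bar',cv2.minAreaRect(W),len(bar))
wood=(hsv[:,:,0]<20)&(hsv[:,:,1]>110)
l=np.argwhere(wood)[:,::-1];l=l[(l[:,0]>145)&(l[:,0]<270)&(l[:,1]>178)&(l[:,1]<312)]
W=np.array([atz(w,q,14,s)[:2] for q in l]);np.save('wood.npy',W)
# express in frame of bar
(cx,cy),(a,b),ang=cv2.minAreaRect(np.array([atz(w,q,30,s)[:2] for q in bar],np.float32))
th=np.radians(ang if a<b else ang+90);d=np.array([np.cos(th),np.sin(th)]);d=d if d@[.9,.4]>0 else -d
n=np.array([-d[1],d[0]]);L=W-[cx,cy];u,v=L@d+35,L@n
print('th',np.degrees(np.arctan2(d[1],d[0])))
img=np.zeros((400,400),np.uint8)
H,_,_=np.histogram2d(u,v,bins=[np.arange(-50,110,8),np.arange(-80,84,4)])
print('v bins -80..80 step4');
for i,row in enumerate(H): print(int(-50+8*i),''.join(' ' if x==0 else ('.' if x<2 else '#') for x in row))
```

```text
plate [ 22 110 250]
bar [ 20  17 230]
guide [ 16 137 171]
guideR [ 27  88 151]
stop [ 13 157 192]
plate rect ((451.6842346191406, 268.70013427734375), (131.02957153320312, 92.12252044677734), 21.341432571411133)
bar ((625.445556640625, 343.53094482421875), (36.91828918457031, 121.16365814208984), 26.782901763916016) 1931
th 26.782901763916016
v bins -80..80 step4
-50                                         
-42  ###                                ##. 
-34  ####                              #### 
-26   ###.                            ####  
-18    ####                         .####.  
-10     ###.                        #####   
-2      ###                       ####.    
6      ####                      ####     
14      ####                      ####     
22      .##                        ###     
30                                         
38                                         
46                                         
54      #.                                 
62      ####                      ####     
70      ####                      ####     
78      ##.                       ####     
86                ####################     
94                 ###################
```

Run:
```python
from h import *; from kin import *
T=tool(111.3,0);H=tool(116.8,0)
g=np.array([414.3,254.5,45]);d=np.array([np.cos(np.radians(26.8)),np.sin(np.radians(26.8)),0])
stop=np.array([676.5,366.5,0]);home=stop-105*d+[0,0,45];pre=home-115*d
print(home,pre)
plan([(g+[0,0,90],T),(g,T),(pre,H),(home,H),(home+[0,0,120],H)])
```

```text
[582.77848906 319.15785823  45.        ] [480.13111994 267.30694105  45.        ]
d [0.0002, 0.0891, 0.1956] [-0.0, 0.04, 53.8] rows~ 5.0
   maxerr 0.0000 margin 0.59 maxstep 0.19 n 6 q [ 0.89  0.27 -0.48 -0.   -0.82 -2.09]
d [0.0, 0.0, 0.09] [0.0, 0.0, 0.0] rows~ 1.4
   maxerr 0.0000 margin 0.42 maxstep 0.08 n 3 q [ 0.89  0.42 -0.57 -0.   -0.58 -2.09]
d [-0.066, -0.012, 0.0] [0.0, 0.0, -5.5] rows~ 1.1
   maxerr 0.0000 margin 0.45 maxstep 0.06 n 3 q [ 0.81  0.5  -0.41 -0.   -0.66 -1.91]
d [-0.115, -0.0, 0.0] [0.0, 0.0, 0.0] rows~ 1.8
   maxerr 0.0000 margin 0.55 maxstep 0.11 n 3 q [ 0.75  0.64 -0.11  0.   -0.82 -1.85]
d [0.0, 0.0, -0.12] [0.0, 0.0, 0.0] rows~ 1.9
   maxerr 0.0000 margin 0.74 maxstep 0.08 n 3 q [ 0.75  0.52  0.    0.   -1.06 -1.85]
```

Call:
servo_tool:
  increments:
    - [1,0,0.089,0.1,0,0,53.8]
    - [1,0,0.089,0.1,0,0,53.8]
    - [1,0,0.089,0.1,0,0,53.8]
    - [1,0,0.089,0.1,0,0,53.8]
    - [1,0,0.089,0.1,0,0,53.8]
    - [1,0,0.089,0.195,0,0,53.8]
    - [1,0,0.089,0.195,0,0,53.8]
    - [1,0,0.089,0.195,0,0,53.8]

```text
clock: 39.75
position: [413.3, 253.4, 115.0]
ee_rot: [-0.185, 0.983, -0.002, -0.002]
contact_force: [-0.5, 0.5, 0.8]
gripper_width: 85.1
grasp_force: 0.0
```

Run:
```python
from h import *
s=cur();w=arm.get_image('wrist');save(w,'w6')
for t,z in [('holder_stop',0),('plate',0),('plate_grip',45),('plate_nose',5)]:
    print(t,[(np.round(x['centre'],1).tolist(),round(x['p'],2),atz(w,x['centre'],z,s)[:2].round(1).tolist()) for x in arm.spot_point('wrist',t)[:2]])
```

```text
t 39.75 tcp [413.3 253.4 115. ] grasp [413.4 253.5 133.7] yang 111.3 appr [-0.003 -0.004 -1.   ] yz -0.002 j [ 0.89  0.28 -0.49 -0.   -0.81 -2.08] F [-0.5  0.5  0.8] w 85.1 gf 0.0
holder_stop []
plate [([260.1, 232.3], 0.64, [449.1, 268.4])]
plate_grip [([263.3, 205.0], 0.78, [412.7, 256.3])]
plate_nose [([262.3, 311.9], 0.9, [517.1, 297.0])]
```

View pics/w6.png

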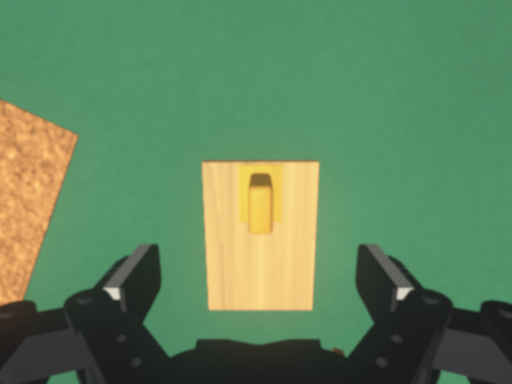

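Call:
servo_tool:
  increments:
    - [1,0,0.003,0.03,0,0,0]
    - [1,0,0.003,0.08,0,0,0]
    - [1,0,0.003,0.089,0,0,0]
    - [1,0,0.003,0.089,0,0,0]
    - [0,0,0.003,0.089,0,0,0]
    - [0,0,0.003,0.089,0,0,0]
    - [0,0,0.003,0.089,0,0,0]
    - [0,0,0.003,0.089,0,0,0]
    - [0,0,0.003,0.089,0,0,0]
    - [0,0,0.003,0.089,0,0,0]
    - [0,0,0.003,0.089,0,0,0]
    - [0,0,0.003,0.089,0,0,0]

```text
clock: 41.5
position: [413.6, 257.7, 28.5]
ee_rot: [-0.185, 0.983, 0.0, 0.001]
contact_force: [-2.0, -0.4, 5.4]
gripper_width: 15.0
grasp_force: 60.0
```

```bash
cat > hold.py <<'E'
from h import *
w=arm.get_image('wrist')  # for intrinsics
s0=dict(position=np.array([499.7,230.8,308.6]),ee_rot=R.from_quat([-0.609,0.793,-0.0,-0.003]).as_quat())
Rm=R.from_quat(s0['ee_rot']).as_matrix();print(Rm[:,2])
im=cv2.imread('pics/w5.png')[:,:,::-1];hsv=cv2.cvtColor(im,cv2.COLOR_RGB2HSV)
green=(hsv[:,:,0]>40)&(hsv[:,:,0]<100)&(hsv[:,:,1]>60)
f=cv2.resize(green.astype(np.float32),None,fx=1,fy=1)
def samp(P):
    u,v=proj(w,P,s0);return cv2.getRectSubPix(f,(1,1),(float(u),float(v)))[0,0]
c0=np.array([677,366]);th=np.radians(26.8)
for it in range(2):
    d=np.array([np.cos(th),np.sin(th)]);n=np.array([-d[1],d[0]]);L=[];Rr=[]
    for u in list(range(3,16,2))+list(range(60,84,2)):
        # -v inner top edge z=14 ; +v inner bottom edge z=0 ; green inside
        def edge(sign,z):
            vs=np.arange(30,62,.25);val=np.array([samp([*(c0+d*(u-90)+n*sign*x),z]) for x in vs])
            k=np.where(val<.5)[0];return vs[k[0]]*sign if len(k) else np.nan
        L.append((u,edge(-1,14)));Rr.append((u,edge(1,0)))
    L,Rr=np.array(L),np.array(Rr)
    pl=np.polyfit(L[:,0],L[:,1],1);pr=np.polyfit(Rr[:,0],Rr[:,1],1);print(np.round(L[:,1],1),np.round(Rr[:,1],1),pl,pr)
    c=(np.array(pl)+pr)/2;print('centre v at u=0,90',np.polyval(c,0),np.polyval(c,90),'width',np.polyval(pr,45)-np.polyval(pl,45))
    # stop face top edge (far stop: inner face visible, bottom edge z=0)
    us=np.arange(60,110,.25);e=[]
    for v in (-25,-15,-5,5,15,25):
        val=np.array([samp([*(c0+d*(x-90)+n*v),0]) for x in us]);k=np.where(val<.5)[0];k=k[us[k]>75];e.append(us[k[0]] if len(k) else np.nan)
    print('stop u',e)
    c0=c0+n*np.polyval(c,90)+d*(np.nanmedian(e)-90);th=th+np.arctan(c[0])
print('stop',c0,'th',np.degrees(th))
E
python3 -c "from h import *;cur()"; python3 hold.py
```

```text
t 41.5 tcp [413.6 257.7  28.5] grasp [413.6 257.6  47.2] yang 111.3 appr [ 0.001  0.001 -1.   ] yz 0.0 j [ 0.89  0.41 -0.57  0.   -0.58 -2.09] F [-2.  -0.4  5.4] w 15.0 gf 60.0
[-0.00475924 -0.00365495 -0.999982  ]
[-41.8 -41.8 -41.5 -41.5 -42.5 -42.2 -42.2 -30.  -30.8 -42.8 -41.5 -39.8
 -35.8 -33.8 -32.  -30.  -30.  -30.  -30. ] [54.8 53.8 54.  53.  53.2 53.2 53.5 30.  30.  30.  30.  30.  30.5 52.8
 52.  52.2 52.2 52.5 52.8] [  0.13490869 -43.3258659 ] [-0.14706811 52.8982798 ]
centre v at u=0,90 4.7862069504483635 4.2390333053481575 width 83.53518988246223
stop u [np.float64(85.0), np.float64(93.25), np.float64(93.25), np.float64(94.0), np.float64(94.0), np.float64(93.25)]
[-46.5 -46.5 -46.5 -47.2 -47.  -47.  -46.8 -47.  -47.  -45.  -41.  -39.2
 -37.2 -35.2 -31.2 -30.  -30.  -30.  -30. ] [49.2 48.2 48.5 48.8 49.  47.8 48.  30.  30.  30.  30.  48.8 47.5 47.8
 48.  48.2 48.5 48.5 48. ] [  0.18251849 -49.34233772] [-0.0666561  47.67054366]
centre v at u=0,90 -0.8358970294023145 4.377910533742983 width 85.80002500803832
stop u [np.float64(86.5), np.float64(91.25), np.float64(90.25), np.float64(90.75), np.float64(90.0), np.float64(90.0)]
stop [676.15142475 375.22432251] th 29.767170054560264
```

```bash
cat > ins.py <<'E'
from h import *; from kin import *
TH=26.2;STOP=np.array([678,371.5,0]);d=np.array([np.cos(np.radians(TH)),np.sin(np.radians(TH)),0]);n=np.array([-d[1],d[0],0])
H=tool(TH+90,0)
def inh():
    s=cur();Rm=R.from_quat(s['ee_rot']).as_matrix();g=s['position']-18.7*Rm[:,2];r=g-STOP
    F=np.array(s['contact_force']);print('grip u %.1f v %.1f nose u %.1f'%(r@d+90,r@n,r@d+90+105),'F along %.1f lat %.1f z %.1f'%(F@d,F@n,F[2]),'rot err',round(TH+90-np.degrees(np.arctan2(Rm[1,1],Rm[0,1])),2))
E
python3 - <<'E'
from ins import *
inh();plan([(STOP-d*(90+115)+[0,0,48.5],H),(STOP-d*105+[0,0,48.5],H)])
sc=arm.get_image('scene');im=sc['color'].copy()
for u in (0,90):
    for v in (-47.5,47.5):
        p=STOP+d*(u-90)+n*v+[0,0,14];x,y=proj(sc,p);cv2.circle(im,(int(x*1+.5),int(y+.5)),0,(255,0,0),-1)
x,y=map(int,proj(sc,STOP-d*45));cv2.imwrite('pics/sc5.png',cv2.resize(im[y-45:y+45,x-60:x+60,::-1],None,fx=6,fy=6,interpolation=cv2.INTER_NEAREST))
E
```

```text
t 41.55 tcp [413.6 257.7  28.5] grasp [413.6 257.7  47.2] yang 111.3 appr [ 0.001  0.001 -1.   ] yz 0.0 j [ 0.89  0.41 -0.57  0.   -0.58 -2.09] F [-0.9 -1.1  5.8] w 14.9 gf 60.0
grip u -197.5 v 14.6 nose u -92.5 F along -1.3 lat -0.6 z 5.8 rot err 4.88
d [-0.0834, -0.0075, -0.0012] [0.02, 0.07, -4.88] rows~ 1.3
   maxerr 0.0000 margin 0.46 maxstep 0.07 n 3 q [ 0.8   0.51 -0.36 -0.   -0.69 -1.92]
d [-0.1, 0.0, 0.0] [0.0, 0.0, 0.0] rows~ 1.6
   maxerr 0.0000 margin 0.58 maxstep 0.09 n 3 q [ 0.75  0.65 -0.09  0.   -0.83 -1.87]
```

View pics/sc5.png

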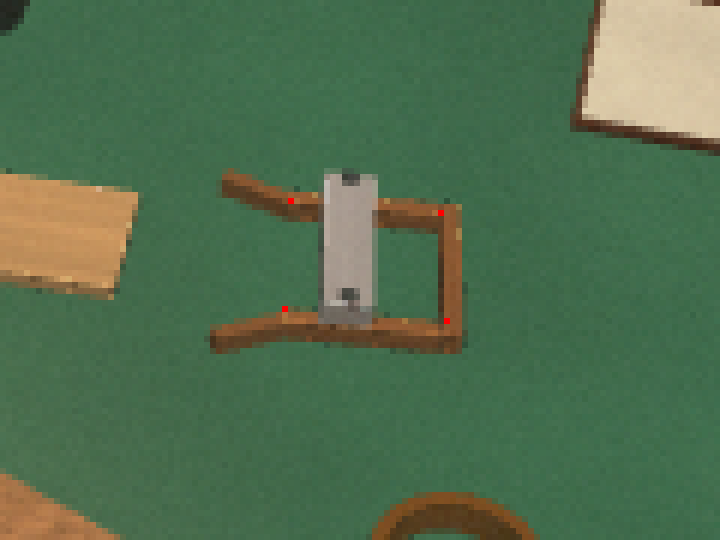

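Call:
servo_tool:
  increments:
    - [0,0,0,-0.001,0,0,0]
    - [0,-0.03,-0.003,-0.001,0,0,-1.8]
    - [0,-0.06,-0.006,-0.001,0,0,-3.6]
    - [0,-0.083,-0.0085,-0.001,0,0,-4.9]
    - [0,-0.083,-0.0085,-0.001,0,0,-4.9]
    - [0,-0.083,-0.0085,-0.001,0,0,-4.9]

```text
clock: 42.35
position: [493.1, 279.4, 28.6]
ee_rot: [-0.226, 0.974, 0.0, -0.0]
contact_force: [0.5, 0.1, -0.7]
gripper_width: 14.7
grasp_force: 59.0
```

Run:
```python
from ins import *
inh();sc=arm.get_image('scene');im=sc['color'].copy()
x,y=map(int,proj(sc,STOP-d*85));cv2.imwrite('pics/sc6.png',cv2.resize(im[y-37:y+37,x-50:x+50,::-1],None,fx=8,fy=8,interpolation=cv2.INTER_CUBIC))
```

```text
t 42.35 tcp [493.1 279.4  28.6] grasp [493.1 279.4  47.3] yang 116.2 appr [-0.  0. -1.] yz 0.0 j [ 0.8   0.51 -0.37 -0.   -0.68 -1.91] F [ 0.5  0.1 -0.7] w 14.7 gf 59.0
grip u -116.5 v -1.0 nose u -11.5 F along 0.5 lat -0.1 z -0.7 rot err 0.02
```

View pics/sc6.png

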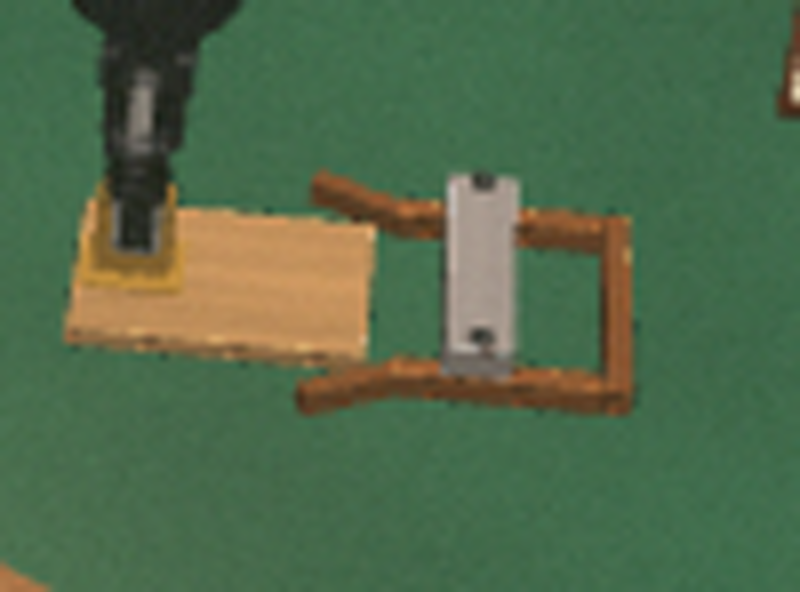

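Call:
servo_tool:
  increments:
    - [0,-0.01,-0.0005,0,0,0,0]
    - [0,-0.02,-0.0005,0,0,0,0]
    - [0,-0.03,-0.0005,0,0,0,0]
    - [0,-0.03,-0.0005,0,0,0,0]

```text
clock: 42.9
position: [521.8, 293.1, 28.6]
ee_rot: [-0.227, 0.974, 0.0, 0.001]
contact_force: [0.5, -0.3, -1.9]
gripper_width: 14.8
grasp_force: 59.0
```

```bash
python3 -c "
from ins import *
inh()"
```

```text
t 42.9 tcp [521.8 293.1  28.6] grasp [521.8 293.1  47.3] yang 116.2 appr [ 0.001  0.001 -1.   ] yz 0.0 j [ 0.78  0.55 -0.29  0.   -0.73 -1.9 ] F [ 0.5 -0.3 -1.9] w 14.8 gf 59.0
grip u -84.8 v -1.4 nose u 20.2 F along 0.3 lat -0.5 z -1.9 rot err 0.01
```

Call:
servo_tool:
  increments:
    - [0,-0.012,0,0,0,0,0]
    - [0,-0.024,0,0,0,0,0]
    - [0,-0.036,0,0,0,0,0]
    - [0,-0.045,0,0,0,0,0]
    - [0,-0.055,0,0,0,0,0]
    - [0,-0.055,0,0,0,0,0]

```text
clock: 43.65
position: [570.9, 317.2, 28.7]
ee_rot: [-0.227, 0.974, 0.0, 0.0]
contact_force: [-0.5, 0.0, -1.9]
gripper_width: 15.1
grasp_force: 58.9
```

```bash
python3 -c "
from ins import *
inh()"
```

```text
t 43.65 tcp [570.9 317.2  28.7] grasp [570.9 317.1  47.4] yang 116.2 appr [ 0.001  0.001 -1.   ] yz 0.0 j [ 0.75  0.62 -0.15  0.   -0.8  -1.87] F [-0.5  0.  -1.9] w 15.1 gf 58.9
grip u -30.1 v -1.5 nose u 74.9 F along -0.5 lat 0.3 z -1.9 rot err 0.01
```

Sliding freely. Now I advance in small steps until it meets the stop.

Call:
servo_tool:
  increments:
    - [0,-0.004,0,0,0,0,0]
    - [0,-0.008,0,0,0,0,0]
    - [0,-0.01,0,0,0,0,0]
    - [0,-0.012,0,0,0,0,0]
    - [0,-0.014,0,0,0,0,0]
    - [0,-0.014,0,0,0,0,0]

```text
clock: 44.4
position: [582.9, 323.0, 28.9]
ee_rot: [-0.227, 0.974, 0.0, 0.0]
contact_force: [0.1, 0.8, -2.6]
gripper_width: 15.0
grasp_force: 58.9
```

```bash
python3 -c "
from ins import *
inh()"
```

```text
t 44.4 tcp [582.9 323.   28.9] grasp [582.9 323.   47.6] yang 116.2 appr [ 0.  0. -1.] yz 0.0 j [ 0.75  0.64 -0.11 -0.   -0.82 -1.86] F [ 0.1  0.8 -2.6] w 15.0 gf 58.9
grip u -16.8 v -1.5 nose u 88.2 F along 0.4 lat 0.6 z -2.6 rot err 0.0
```

Call:
servo_tool:
  increments:
    - [0,-0.002,0,0,0,0,0]
    - [0,-0.004,0,0,0,0,0]
    - [0,-0.004,0,0,0,0,0]

```text
clock: 44.78
position: [583.6, 322.6, 29.0]
ee_rot: [-0.227, 0.974, -0.002, -0.003]
contact_force: [-8.5, -4.6, 3.6]
gripper_width: 14.8
grasp_force: 59.8
```

Call:
servo_tool:
  increments:
    - [0,-0.002,0,0,0,0,0]
    - [0,-0.003,0,0,0,0,0]
    - [0,-0.003,0,0,0,0,0]

```text
clock: 45.15
position: [584.1, 322.2, 29.1]
ee_rot: [-0.227, 0.974, -0.003, -0.006]
contact_force: [-14.1, -6.5, 8.2]
gripper_width: 14.6
grasp_force: 60.5
```

```bash
python3 -c "
from ins import *
inh()"
```

```text
t 45.15 tcp [584.1 322.2  29.1] grasp [584.3 322.4  47.8] yang 116.2 appr [-0.011 -0.008 -1.   ] yz -0.003 j [ 0.75  0.65 -0.09 -0.   -0.84 -1.86] F [-14.1  -6.5   8.2] w 14.6 gf 60.5
grip u -15.7 v -2.7 nose u 89.3 F along -15.5 lat 0.4 z 8.2 rot err -0.02
```

Call:
servo_tool:
  increments:
    - [0,0.003,0,0.001,0,0,0]
    - [0,0.003,0,0.001,0,0,0]
    - [1,0.003,0,0.001,0,0,0]
    - [1,0.003,0,0.001,0,0,0]
    - [1,0.003,0,0.001,0,0,0]
    - [1,0.003,0,0.001,0,0,0]
    - [1,0.003,0,0,0,0,0]
    - [1,0.003,0,-0.05,0,0,0]
    - [1,0.003,0,-0.1,0,0,0]
    - [1,0.003,0,-0.15,0,0,0]
    - [1,0.003,0,-0.2,0,0,0]
    - [1,0.003,0,-0.2,0,0,0]

```text
clock: 46.65
position: [588.5, 326.0, 235.2]
ee_rot: [-0.227, 0.974, 0.002, 0.006]
contact_force: [0.6, -0.8, 0.4]
gripper_width: 85.5
grasp_force: 0.0
```

Run:
```python
from ins import *
inh();U=tool(165,0);s=arm.read_state()
sc=arm.get_image('scene')
for t in ('plate_nose','plate_grip','holder_stop'): print(t,[(np.round(x['centre'],1).tolist(),round(x['p'],2),atz(sc,x['centre'],{'plate_nose':5,'plate_grip':45}.get(t,0))[:2].round(1).tolist()) for x in arm.spot_point('scene',t)[:2]])
fit_jar([(sc,None)],'down',[493,-22,66,75],rng=0);fit_jar([(sc,None)],'down',[633,-27,66,75],rng=0)
plan([([540,230,330],U)])
```

```text
t 46.65 tcp [588.5 326.  235.2] grasp [588.3 325.9 253.9] yang 116.2 appr [ 0.01   0.007 -1.   ] yz 0.002 j [ 0.75  0.46  0.13  0.   -1.23 -1.86] F [ 0.6 -0.8  0.4] w 85.5 gf 0.0
grip u -10.7 v -1.3 nose u 94.3 F along 0.2 lat -1.0 z 0.4 rot err -0.03
plate_nose [([355.0, 149.0], 0.77, [690.7, 367.3])]
plate_grip [([320.7, 135.7], 0.91, [577.4, 318.9])]
holder_stop [([351.6, 146.8], 0.91, [673.9, 377.0]), ([327.3, 147.8], 0.51, [605.8, 324.5])]
down fit [493.5, -20.0, 63.5] cost/view [0.109]
down fit [633.1, -24.1, 67.3] cost/view [0.116]
d [0.0827, -0.0645, -0.0839] [0.05, -0.14, -48.81] rows~ 4.6
   maxerr 0.0000 margin 1.09 maxstep 0.15 n 6 q [ 0.68  0.28  0.05  0.   -1.35 -0.94]
```

Call:
servo_tool:
  increments:
    - [1,0.083,-0.064,-0.084,0,0,-48.8]
    - [1,0.083,-0.064,-0.084,0,0,-48.8]
    - [1,0.083,-0.064,-0.084,0,0,-48.8]
    - [1,0.083,-0.064,-0.084,0,0,-48.8]
    - [1,0.083,-0.064,-0.084,0,0,-48.8]
    - [1,0.083,-0.064,-0.084,0,0,-48.8]
    - [1,0.083,-0.064,-0.084,0,0,-48.8]

```text
clock: 47.72
position: [540.0, 230.5, 311.9]
ee_rot: [-0.608, 0.794, 0.0, -0.001]
contact_force: [-0.2, 0.8, -0.9]
gripper_width: 85.4
grasp_force: 0.0
```

Run:
```python
from ins import *
s=cur();w=arm.get_image('wrist');im=w['color'];save(w,'w7')
x,y=map(int,proj(w,STOP-d*60,s));y0=max(0,y-75);cv2.imwrite('pics/w7c.png',cv2.resize(im[y0:y0+150,max(0,x-90):x+90,::-1],None,fx=4,fy=4))
```

```text
t 47.73 tcp [540.  230.5 311.9] grasp [540.  230.5 330.6] yang 164.9 appr [-0.001 -0.001 -1.   ] yz 0.001 j [ 0.68  0.28  0.05 -0.   -1.35 -0.94] F [-0.2  0.8 -0.9] w 85.4 gf 0.0
```

View pics/w7c.png

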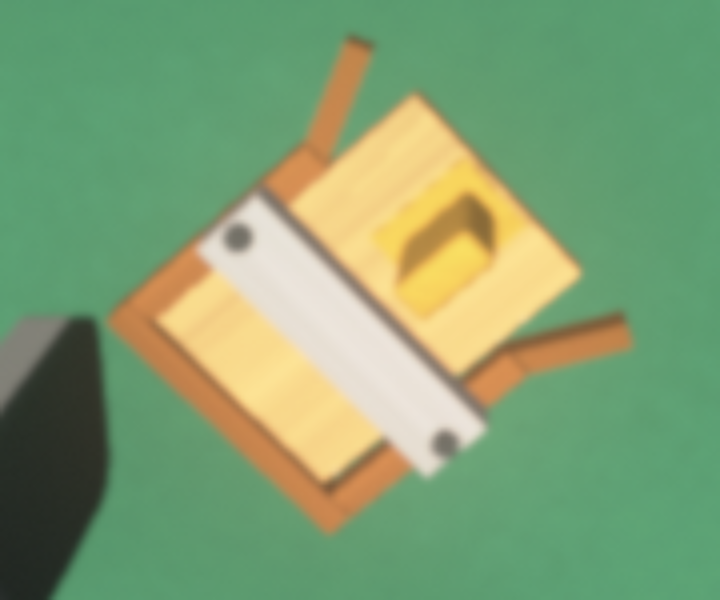

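Run:
```python
from ins import *
T=tool(165,45);g=np.array([634.2,-25.5,40])
plan([([600,-130,280],tool(165,0)),(g-T[:,2]*110,T)])
```

```text
d [0.3325, -0.1517, 0.051] [0.03, -0.04, -0.06] rows~ 5.9
   maxerr 0.0000 margin 1.04 maxstep 0.08 n 8 q [ 0.05  0.35  0.03  0.   -1.25 -0.31]
d [-0.0452, -0.006, 0.1567] [0.0, -45.0, 0.0] rows~ 4.2
   maxerr 0.0000 margin 1.02 maxstep 0.18 n 5 q [-0.31  0.6   0.09 -0.84 -1.25  0.41]
```

Call:
servo_tool:
  increments:
    - [1,0.333,-0.152,0.051,0,0,0]
    - [1,0.333,-0.152,0.051,0,0,0]
    - [1,0.333,-0.152,0.051,0,0,0]
    - [1,0.333,-0.152,0.051,0,0,0]
    - [1,0.333,-0.152,0.051,0,0,0]
    - [1,0.333,-0.152,0.051,0,0,0]
    - [1,0.333,-0.152,0.051,0,0,0]
    - [1,0.333,-0.152,0.051,0,0,0]

```text
clock: 48.78
position: [600.7, -130.4, 261.5]
ee_rot: [-0.608, 0.794, 0.0, 0.0]
contact_force: [0.5, 0.3, 0.1]
gripper_width: 85.1
grasp_force: 0.0
```

Call:
servo_tool:
  increments:
    - [1,-0.045,-0.006,0.04,0,-45,0]
    - [1,-0.045,-0.006,0.08,0,-45,0]
    - [1,-0.045,-0.006,0.12,0,-45,0]
    - [1,-0.045,-0.006,0.156,0,-45,0]
    - [1,-0.045,-0.006,0.156,0,-45,0]
    - [1,-0.045,-0.006,0.156,0,-45,0]
    - [1,-0.045,-0.006,0.156,0,-45,0]

```text
clock: 49.65
position: [619.6, -87.0, 108.7]
ee_rot: [-0.565, 0.732, 0.231, 0.304]
contact_force: [0.7, 1.5, 0.7]
gripper_width: 85.1
grasp_force: 0.0
```

Run:
```python
from ins import *
s=cur();w=arm.get_image('wrist')
fit_jar([(w,s)],'down',[634,-27,66,75],rng=0);fit_jar([(w,s)],'down',[493,-22,66,76],rng=0)
T=tool(165,45);g=np.array([634.2,-25.5,40]);U=tool(165,-45)
plan([(g,T),(g+[0,0,80],T),(g+[0,0,80],U),([634,-27,33],U)])
```

```text
t 49.65 tcp [619.6 -87.  108.7] grasp [616.1 -99.8 122. ] yang 165.2 appr [ 0.184  0.682 -0.708] yz -0.006 j [-0.31  0.59  0.08 -0.84 -1.25  0.41] F [0.7 1.5 0.7] w 85.1 gf 0.0
down fit [635.1, -19.4, 75.5] cost/view [0.139]
down fit [501.8, -16.4, 103.0] cost/view [0.158]
d [0.0039, 0.0019, 0.112] [-0.09, -0.05, 0.36] rows~ 1.8
   maxerr 0.0000 margin 0.93 maxstep 0.05 n 3 q [-0.2   0.69  0.04 -0.92 -1.09  0.46]
d [-0.0566, 0.0, -0.0566] [0.0, 0.0, 0.0] rows~ 1.3
   maxerr 0.0000 margin 0.95 maxstep 0.04 n 3 q [-0.19  0.58  0.06 -0.87 -1.17  0.34]
d [0.0187, -0.0, -0.0187] [-0.0, 90.0, 0.0] rows~ 8.4
   maxerr 0.0000 margin 0.78 maxstep 0.19 n 10 q [ 0.43  0.7  -0.21  0.61 -1.29 -1.05]
d [-0.0605, -0.0002, 0.0626] [0.0, 0.0, 0.0] rows~ 1.4
   maxerr 0.0000 margin 0.81 maxstep 0.04 n 3 q [ 0.42  0.81 -0.26  0.64 -1.16 -1.15]
```

Call:
servo_tool:
  increments:
    - [1,0.002,0.001,0.05,0,0,0]
    - [1,0.002,0.001,0.1,0,0,0.4]
    - [1,0.002,0.001,0.114,0,0,0.4]
    - [1,0.002,0.001,0.114,0,0,0.4]
    - [0,0.002,0.001,0.114,0,0,0.4]
    - [0,0.002,0.001,0.114,0,0,0.4]
    - [0,0.002,0.001,0.114,0,0,0.4]
    - [0,0.002,0.001,0.114,0,0,0.4]
    - [0,0.002,0.001,0.114,0,0,0.4]
    - [0,0.002,0.001,0.114,0,0,0.4]

```text
clock: 50.95
position: [638.5, -13.0, 25.7]
ee_rot: [-0.56, 0.735, 0.233, 0.304]
contact_force: [-1.9, -3.0, 5.9]
gripper_width: 55.6
grasp_force: 64.4
```

Call:
servo_tool:
  increments:
    - [0,-0.03,0,-0.03,0,0,0]
    - [0,-0.057,0,-0.057,0,0,0]
    - [0,-0.057,0,-0.057,0,0,0]
    - [0,-0.057,0,-0.057,0,0,0]

```text
clock: 51.45
position: [637.3, -11.9, 103.2]
ee_rot: [-0.559, 0.735, 0.235, 0.303]
contact_force: [0.0, 0.7, -3.9]
gripper_width: 55.4
grasp_force: 64.3
```

Call:
servo_tool:
  increments:
    - [0,0.002,0,-0.002,0,9,0]
    - [0,0.004,0,-0.004,0,18,0]
    - [0,0.006,0,-0.006,0,27,0]
    - [0,0.008,0,-0.008,0,36,0]
    - [0,0.01,0,-0.01,0,45,0]
    - [0,0.012,0,-0.012,0,54,0]
    - [0,0.014,0,-0.014,0,63,0]
    - [0,0.016,0,-0.016,0,72,0]
    - [0,0.018,0,-0.018,0,81,0]
    - [0,0.019,0,-0.019,0,90,0]
    - [0,0.019,0,-0.019,0,90,0]
    - [0,0.019,0,-0.019,0,90,0]

```text
clock: 52.95
position: [630.6, -38.0, 103.1]
ee_rot: [-0.561, 0.734, -0.229, -0.306]
contact_force: [0.4, -0.6, -1.7]
gripper_width: 55.4
grasp_force: 64.2
```

Run:
```python
from ins import *
cur();U=tool(165,-45);plan([([634,-27,35],U)])
```

```text
t 52.95 tcp [630.6 -38.  103.1] grasp [634.2 -25.3 116.3] yang 164.7 appr [-0.191 -0.68  -0.708] yz 0.007 j [ 0.42  0.7  -0.21  0.6  -1.29 -1.05] F [ 0.4 -0.6 -1.7] w 55.4 gf 64.2
d [-0.0562, -0.001, 0.0588] [0.51, 0.08, 0.04] rows~ 1.3
   maxerr 0.0000 margin 0.81 maxstep 0.04 n 3 q [ 0.42  0.8  -0.26  0.64 -1.16 -1.14]
```

Call:
servo_tool:
  increments:
    - [0,-0.03,0,0.031,0.3,0,0]
    - [0,-0.05,0,0.053,0.5,0,0]
    - [0,-0.056,-0.001,0.0585,0.5,0,0]
    - [0,-0.058,-0.001,0.0605,0.5,0,0]
    - [0,-0.058,-0.001,0.0605,0.5,0,0]
    - [0,-0.058,-0.001,0.0605,0.5,0,0]

```text
clock: 53.7
position: [631.9, -39.3, 21.8]
ee_rot: [-0.563, 0.733, -0.234, -0.302]
contact_force: [0.4, -0.4, -2.1]
gripper_width: 55.8
grasp_force: 64.2
```

Call:
servo_tool:
  increments:
    - [1,0,0,0,0,0,0]
    - [1,0,0,0,0,0,0]
    - [1,0,0,0,0,0,0]
    - [1,0,0,0,0,0,0]
    - [1,0,0,-0.03,0,0,0]
    - [1,0,0,-0.08,0,0,0]
    - [1,0,0,-0.12,0,0,0]
    - [1,0,0,-0.12,0,0,0]
    - [1,0,0,-0.12,0,0,0]

```text
clock: 54.82
position: [652.0, 41.9, 104.7]
ee_rot: [-0.563, 0.733, -0.233, -0.304]
contact_force: [-0.9, -0.1, -0.1]
gripper_width: 85.2
grasp_force: 0.0
```

Run:
```python
from ins import *
s=cur();w=arm.get_image('wrist');sc=arm.get_image('scene')
fit_jar([(w,s)],'side',[640,-1,30,255],rng=0);fit_jar([(sc,None)],'side',[640,-1,30,255],rng=0)
T=tool(165,45);g=np.array([634.5,-22,31])
plan([([600,-60,250],tool(165,0)),(g-T[:,2]*100,T)])
```

```text
t 54.83 tcp [652.   41.9 104.7] grasp [655.4  54.7 117.9] yang 165.0 appr [-0.183 -0.683 -0.707] yz 0.0 j [ 0.52  0.76 -0.07  0.54 -1.39 -1.06] F [-0.9 -0.1 -0.1] w 85.2 gf 0.0
side fit [643.5, -1.8, 255.1] cost/view [0.084]
side fit [641.6, 0.6, 257.7] cost/view [0.118]
d [0.1684, 0.024, -0.0109] [0.06, -45.09, 0.02] rows~ 4.2
   maxerr 0.0000 margin 0.95 maxstep 0.14 n 6 q [ 0.17  0.35 -0.04 -0.   -1.18 -0.43]
d [0.0119, -0.0235, 0.1428] [0.0, -45.0, 0.0] rows~ 4.2
   maxerr 0.0000 margin 0.94 maxstep 0.18 n 5 q [-0.29  0.62  0.07 -0.85 -1.22  0.42]
```

Call:
servo_tool:
  increments:
    - [1,0.168,0.024,-0.011,0,-45,0]
    - [1,0.168,0.024,-0.011,0,-45,0]
    - [1,0.168,0.024,-0.011,0,-45,0]
    - [1,0.168,0.024,-0.011,0,-45,0]
    - [1,0.168,0.024,-0.011,0,-45,0]
    - [1,0.168,0.024,-0.011,0,-45,0]

```text
clock: 55.68
position: [600.1, -59.7, 230.7]
ee_rot: [-0.609, 0.793, -0.0, -0.001]
contact_force: [0.5, 0.1, -0.1]
gripper_width: 85.7
grasp_force: 0.0
```

Call:
servo_tool:
  increments:
    - [1,0.012,-0.023,0.02,0,-45,0]
    - [1,0.012,-0.023,0.04,0,-45,0]
    - [1,0.012,-0.023,0.08,0,-45,0]
    - [1,0.012,-0.023,0.142,0,-45,0]
    - [1,0.012,-0.023,0.142,0,-45,0]
    - [1,0.012,-0.023,0.142,0,-45,0]
    - [1,0.012,-0.023,0.142,0,-45,0]

```text
clock: 56.55
position: [622.1, -75.0, 94.5]
ee_rot: [-0.566, 0.731, 0.23, 0.305]
contact_force: [-0.2, -0.4, 1.0]
gripper_width: 84.9
grasp_force: 0.0
```

Run:
```python
from ins import *
s=cur();w=arm.get_image('wrist')
fit_jar([(w,s)],'side',[642,-1,30,255],rng=0)
T=tool(165,45);g=np.array([636.5,-24,31]);U=tool(165,-45)
plan([(g,T),(g+[0,0,90],T),(g+[0,0,90],U),([636,-26,33],U)])
```

```text
t 56.55 tcp [622.1 -75.   94.5] grasp [618.6 -87.7 107.7] yang 165.3 appr [ 0.186  0.681 -0.708] yz -0.009 j [-0.29  0.61  0.07 -0.85 -1.21  0.43] F [-0.2 -0.4  1. ] w 84.9 gf 0.0
side fit [644.6, 3.8, 255.0] cost/view [0.047]
d [0.0077, -0.0004, 0.1012] [-0.19, -0.07, 0.6] rows~ 1.6
   maxerr 0.0000 margin 0.92 maxstep 0.05 n 3 q [-0.2   0.71  0.04 -0.93 -1.08  0.47]
d [-0.0636, 0.0, -0.0636] [0.0, 0.0, 0.0] rows~ 1.4
   maxerr 0.0000 margin 0.95 maxstep 0.05 n 3 q [-0.19  0.58  0.07 -0.87 -1.17  0.33]
d [0.0187, -0.0, -0.0187] [-0.0, 90.0, 0.0] rows~ 8.4
   maxerr 0.0000 margin 0.78 maxstep 0.18 n 10 q [ 0.43  0.7  -0.2   0.6  -1.29 -1.05]
d [-0.0608, -0.0, 0.0637] [0.0, 0.0, 0.0] rows~ 1.4
   maxerr 0.0000 margin 0.82 maxstep 0.05 n 3 q [ 0.42  0.81 -0.25  0.64 -1.16 -1.14]
```

Call:
servo_tool:
  increments:
    - [1,0.006,-0.001,0.05,0,0,0]
    - [1,0.006,-0.001,0.09,0,0,0.6]
    - [1,0.006,-0.001,0.103,0,0,0.6]
    - [1,0.006,-0.001,0.103,0,0,0.6]
    - [0,0.006,-0.001,0.103,0,0,0.6]
    - [0,0.006,-0.001,0.103,0,0,0.6]
    - [0,0.006,-0.001,0.103,0,0,0.6]
    - [0,0.006,-0.001,0.103,0,0,0.6]
    - [0,0.006,-0.001,0.103,0,0,0.6]
    - [0,0.006,-0.001,0.103,0,0,0.6]

```text
clock: 57.85
position: [639.9, -11.4, 14.9]
ee_rot: [-0.56, 0.735, 0.233, 0.304]
contact_force: [-0.9, -1.6, 6.8]
gripper_width: 55.2
grasp_force: 62.6
```

Call:
servo_tool:
  increments:
    - [0,-0.03,0,-0.03,0,0,0]
    - [0,-0.064,0,-0.064,0,0,0]
    - [0,-0.064,0,-0.064,0,0,0]
    - [0,-0.064,0,-0.064,0,0,0]

```text
clock: 58.35
position: [638.8, -10.5, 102.7]
ee_rot: [-0.559, 0.736, 0.235, 0.302]
contact_force: [-0.4, -0.1, -3.7]
gripper_width: 55.7
grasp_force: 62.5
```

Call:
servo_tool:
  increments:
    - [0,0.002,0,-0.002,0,9,0]
    - [0,0.004,0,-0.004,0,18,0]
    - [0,0.006,0,-0.006,0,27,0]
    - [0,0.008,0,-0.008,0,36,0]
    - [0,0.01,0,-0.01,0,45,0]
    - [0,0.012,0,-0.012,0,54,0]
    - [0,0.014,0,-0.014,0,63,0]
    - [0,0.016,0,-0.016,0,72,0]
    - [0,0.018,0,-0.018,0,81,0]
    - [0,0.019,0,-0.019,0,90,0]
    - [0,0.019,0,-0.019,0,90,0]
    - [0,0.019,0,-0.019,0,90,0]

```text
clock: 59.85
position: [631.9, -36.6, 102.1]
ee_rot: [-0.561, 0.734, -0.229, -0.306]
contact_force: [0.2, 0.5, -2.1]
gripper_width: 55.5
grasp_force: 62.3
```

Run:
```python
from ins import *
cur();U=tool(165,-45);plan([([636,-26,31],U)])
```

```text
t 59.85 tcp [631.9 -36.6 102.1] grasp [635.5 -23.8 115.4] yang 164.6 appr [-0.193 -0.679 -0.708] yz 0.008 j [ 0.42  0.71 -0.2   0.6  -1.29 -1.05] F [ 0.2  0.5 -2.1] w 55.5 gf 62.3
d [-0.0582, -0.0019, 0.0611] [0.61, 0.07, 0.04] rows~ 1.4
   maxerr 0.0000 margin 0.82 maxstep 0.05 n 3 q [ 0.42  0.81 -0.25  0.64 -1.16 -1.15]
```

Lowering, with a force check before letting go.

Call:
servo_tool:
  increments:
    - [0,-0.03,0,0.031,0.4,0,0]
    - [0,-0.05,-0.001,0.053,0.6,0,0]
    - [0,-0.056,-0.002,0.059,0.6,0,0]
    - [0,-0.058,-0.002,0.061,0.6,0,0]
    - [0,-0.059,-0.002,0.062,0.6,0,0]
    - [0,-0.059,-0.002,0.062,0.6,0,0]

```text
clock: 60.6
position: [633.9, -38.4, 18.9]
ee_rot: [-0.563, 0.733, -0.234, -0.302]
contact_force: [0.1, -0.6, -1.6]
gripper_width: 55.3
grasp_force: 62.3
```

Call:
servo_tool:
  increments:
    - [0,-0.0008,0,0.0008,0,0,0]
    - [0,-0.0015,0,0.0015,0,0,0]
    - [0,-0.0015,0,0.0015,0,0,0]

```text
clock: 60.98
position: [633.3, -38.5, 15.8]
ee_rot: [-0.563, 0.733, -0.234, -0.303]
contact_force: [0.6, 0.4, -2.4]
gripper_width: 55.3
grasp_force: 62.3
```

Call:
servo_tool:
  increments:
    - [0,-0.0007,0,0.0007,0,0,0]
    - [0,-0.001,0,0.001,0,0,0]
    - [0,-0.001,0,0.001,0,0,0]

```text
clock: 61.35
position: [633.4, -38.6, 14.6]
ee_rot: [-0.563, 0.733, -0.234, -0.303]
contact_force: [-0.8, 1.9, -0.3]
gripper_width: 55.5
grasp_force: 62.5
```

Call:
servo_tool:
  increments:
    - [1,0,0,0,0,0,0]
    - [1,0,0,0,0,0,0]
    - [1,0,0,0,0,0,0]
    - [1,0,0,0,0,0,0]
    - [1,0,0,-0.03,0,0,0]
    - [1,0,0,-0.08,0,0,0]
    - [1,0,0,-0.12,0,0,0]
    - [1,0,0,-0.12,0,0,0]
    - [1,0,0,-0.12,0,0,0]

```text
clock: 62.48
position: [654.2, 42.8, 98.4]
ee_rot: [-0.563, 0.733, -0.233, -0.304]
contact_force: [-0.1, -0.4, -0.5]
gripper_width: 85.9
grasp_force: 0.0
```

Run:
```python
from ins import *
s=cur();w=arm.get_image('wrist');sc=arm.get_image('scene')
fit_jar([(w,s)],'up',[636,-24,2,75],rng=0);fit_jar([(sc,None)],'up',[636,-24,2,75],rng=0)
fit_jar([(sc,None)],'down',[493,-22,66,76],rng=0)
fit_jar([(w,s)],'down',[493,-22,66,76],rng=0)
T=tool(166,45);g=np.array([494.2,-18,40])
plan([([560,-100,260],tool(165,0)),(g-T[:,2]*110,T)])
```

```text
t 62.48 tcp [654.2  42.8  98.4] grasp [657.6  55.6 111.7] yang 165.0 appr [-0.183 -0.683 -0.707] yz 0.0 j [ 0.52  0.77 -0.06  0.54 -1.38 -1.06] F [-0.1 -0.4 -0.5] w 85.9 gf 0.0
up fit [638.3, -25.3, 76.8] cost/view [0.104]
up fit [637.8, -22.5, 74.9] cost/view [0.108]
down fit [492.4, -19.0, 61.8] cost/view [0.107]
down fit [493.1, -21.9, 73.1] cost/view [0.081]
d [0.2155, 0.0541, 0.0133] [0.06, -45.09, 0.02] rows~ 4.2
   maxerr 0.0000 margin 0.89 maxstep 0.16 n 6 q [ 0.11  0.28 -0.11 -0.   -1.18 -0.37]
d [0.0024, 0.0837, 0.1367] [-0.39, -45.0, -0.95] rows~ 4.2
   maxerr 0.0000 margin 0.86 maxstep 0.17 n 6 q [-0.38  0.45 -0.21 -0.85 -1.21  0.57]
```

Call:
servo_tool:
  increments:
    - [1,0.215,0.054,0.013,0,-45,0]
    - [1,0.215,0.054,0.013,0,-45,0]
    - [1,0.215,0.054,0.013,0,-45,0]
    - [1,0.215,0.054,0.013,0,-45,0]
    - [1,0.215,0.054,0.013,0,-45,0]
    - [1,0.215,0.054,0.013,0,-45,0]

```text
clock: 63.32
position: [560.2, -99.7, 241.0]
ee_rot: [-0.608, 0.794, 0.0, -0.0]
contact_force: [-0.0, 0.6, 0.3]
gripper_width: 85.3
grasp_force: 0.0
```

Call:
servo_tool:
  increments:
    - [1,0.002,0.084,0.02,0,-45,0]
    - [1,0.002,0.084,0.05,0,-45,0]
    - [1,0.002,0.084,0.09,0,-45,0]
    - [1,0.002,0.084,0.136,0,-45,0]
    - [1,0.002,0.084,0.136,0,-45,0]
    - [1,0.002,0.084,0.136,0,-45,0]
    - [1,0.002,0.084,0.136,0,-45,0]

```text
clock: 64.2
position: [480.6, -77.8, 108.3]
ee_rot: [-0.565, 0.731, 0.231, 0.304]
contact_force: [0.4, -0.2, 0.2]
gripper_width: 85.5
grasp_force: 0.0
```

Run:
```python
from ins import *
s=cur();w=arm.get_image('wrist')
fit_jar([(w,s)],'down',[493,-20,66,75],rng=0)
T=tool(165,45);g=np.array([493.7,-18,40]);U=tool(165,-45)
plan([(g,T),(g+[0,0,80],T),(g+[0,0,80],U),([493,-20,35],U)])
```

```text
t 64.2 tcp [480.6 -77.8 108.3] grasp [477.2 -90.5 121.5] yang 165.3 appr [ 0.184  0.682 -0.708] yz -0.006 j [-0.38  0.44 -0.22 -0.86 -1.19  0.57] F [ 0.4 -0.2  0.2] w 85.5 gf 0.0
down fit [495.9, -15.7, 74.9] cost/view [0.444]
d [0.0052, 0.003, 0.1104] [-0.09, -0.08, 0.49] rows~ 1.8
   maxerr 0.0000 margin 0.80 maxstep 0.06 n 3 q [-0.26  0.56 -0.27 -0.98 -1.02  0.66]
d [-0.0566, 0.0, -0.0566] [0.0, 0.0, 0.0] rows~ 1.3
   maxerr 0.0000 margin 0.80 maxstep 0.06 n 3 q [-0.24  0.41 -0.25 -0.91 -1.11  0.49]
d [0.0187, -0.0, -0.0187] [-0.0, 90.0, 0.0] rows~ 8.4
   maxerr 0.0000 margin 0.52 maxstep 0.23 n 10 q [ 0.55  0.53 -0.55  0.55 -1.18 -1.21]
d [-0.0586, 0.0002, 0.0616] [0.0, 0.0, 0.0] rows~ 1.4
   maxerr 0.0000 margin 0.45 maxstep 0.06 n 3 q [ 0.54  0.66 -0.62  0.62 -1.02 -1.33]
```

Call:
servo_tool:
  increments:
    - [1,0.005,0.003,0.05,0,0,0]
    - [1,0.005,0.003,0.1,0,0,0.5]
    - [1,0.005,0.003,0.11,0,0,0.5]
    - [1,0.005,0.003,0.11,0,0,0.5]
    - [0,0.005,0.003,0.11,0,0,0.5]
    - [0,0.005,0.003,0.11,0,0,0.5]
    - [0,0.005,0.003,0.11,0,0,0.5]
    - [0,0.005,0.003,0.11,0,0,0.5]
    - [0,0.005,0.003,0.11,0,0,0.5]
    - [0,0.005,0.003,0.11,0,0,0.5]

```text
clock: 65.5
position: [496.9, -7.2, 26.1]
ee_rot: [-0.56, 0.734, 0.233, 0.304]
contact_force: [-0.6, -2.7, 6.2]
gripper_width: 55.2
grasp_force: 63.8
```

Call:
servo_tool:
  increments:
    - [0,-0.03,0,-0.03,0,0,0]
    - [0,-0.057,0,-0.057,0,0,0]
    - [0,-0.057,0,-0.057,0,0,0]
    - [0,-0.057,0,-0.057,0,0,0]

```text
clock: 66.0
position: [495.7, -6.6, 104.5]
ee_rot: [-0.559, 0.735, 0.234, 0.303]
contact_force: [-0.8, -0.2, -2.8]
gripper_width: 55.6
grasp_force: 64.5
```

Call:
servo_tool:
  increments:
    - [0,0.002,0,-0.002,0,9,0]
    - [0,0.004,0,-0.004,0,18,0]
    - [0,0.006,0,-0.006,0,27,0]
    - [0,0.008,0,-0.008,0,36,0]
    - [0,0.01,0,-0.01,0,45,0]
    - [0,0.012,0,-0.012,0,54,0]
    - [0,0.014,0,-0.014,0,63,0]
    - [0,0.016,0,-0.016,0,72,0]
    - [0,0.018,0,-0.018,0,81,0]
    - [0,0.019,0,-0.019,0,90,0]
    - [0,0.019,0,-0.019,0,90,0]
    - [0,0.019,0,-0.019,0,90,0]

```text
clock: 67.5
position: [488.7, -32.7, 104.1]
ee_rot: [-0.561, 0.734, -0.229, -0.306]
contact_force: [0.2, 0.0, -2.2]
gripper_width: 55.2
grasp_force: 64.3
```

Run:
```python
from ins import *
cur();U=tool(165,-45);plan([([493,-20,33],U)])
```

```text
t 67.5 tcp [488.7 -32.7 104.1] grasp [492.3 -19.9 117.4] yang 164.7 appr [-0.191 -0.68  -0.708] yz 0.007 j [ 0.54  0.53 -0.56  0.55 -1.17 -1.21] F [ 0.2  0.  -2.2] w 55.2 gf 64.3
d [-0.0597, -0.0015, 0.0596] [0.51, 0.06, 0.03] rows~ 1.3
   maxerr 0.0000 margin 0.45 maxstep 0.06 n 3 q [ 0.54  0.66 -0.62  0.62 -1.01 -1.33]
```

Call:
servo_tool:
  increments:
    - [0,-0.03,0,0.03,0.3,0,0]
    - [0,-0.05,-0.001,0.05,0.5,0,0]
    - [0,-0.058,-0.0015,0.058,0.5,0,0]
    - [0,-0.0607,-0.0015,0.0606,0.5,0,0]
    - [0,-0.0607,-0.0015,0.0606,0.5,0,0]
    - [0,-0.0607,-0.0015,0.0606,0.5,0,0]

```text
clock: 68.25
position: [490.9, -32.3, 20.1]
ee_rot: [-0.563, 0.733, -0.234, -0.302]
contact_force: [-0.9, 0.5, -2.6]
gripper_width: 55.5
grasp_force: 64.4
```

Call:
servo_tool:
  increments:
    - [1,0,0,0,0,0,0]
    - [1,0,0,0,0,0,0]
    - [1,0,0,0,0,0,0]
    - [1,0,0,0,0,0,0]
    - [1,0,0,-0.03,0,0,0]
    - [1,0,0,-0.08,0,0,0]
    - [1,0,0,-0.12,0,0,0]
    - [1,0,0,-0.12,0,0,0]
    - [1,0,0,-0.12,0,0,0]

```text
clock: 69.38
position: [511.2, 48.8, 103.7]
ee_rot: [-0.563, 0.733, -0.233, -0.304]
contact_force: [-0.6, -0.9, -0.5]
gripper_width: 85.3
grasp_force: 0.0
```

Run:
```python
from ins import *
s=cur();w=arm.get_image('wrist');sc=arm.get_image('scene')
fit_jar([(w,s)],'side',[501,5,30,255],rng=0);fit_jar([(sc,None)],'side',[501,5,30,255],rng=0)
T=tool(165,45);g=np.array([495,-17,31])
plan([([470,-60,250],tool(165,0)),(g-T[:,2]*100,T)])
```

```text
t 69.38 tcp [511.2  48.8 103.7] grasp [514.6  61.6 116.9] yang 165.0 appr [-0.183 -0.684 -0.707] yz -0.0 j [ 0.65  0.59 -0.41  0.47 -1.27 -1.22] F [-0.6 -0.9 -0.5] w 85.3 gf 0.0
side fit [502.1, 5.6, 254.3] cost/view [0.086]
side fit [502.9, 7.6, 253.8] cost/view [0.123]
d [0.1718, 0.0117, -0.0087] [0.03, -45.11, 0.02] rows~ 4.2
   maxerr 0.0000 margin 0.61 maxstep 0.17 n 6 q [ 0.22  0.12 -0.35 -0.   -1.1  -0.48]
d [0.0095, -0.013, 0.1428] [0.0, -45.0, 0.0] rows~ 4.2
   maxerr 0.0000 margin 0.74 maxstep 0.23 n 5 q [-0.37  0.47 -0.23 -0.87 -1.16  0.59]
```

Call:
servo_tool:
  increments:
    - [1,0.172,0.012,-0.009,0,-45,0]
    - [1,0.172,0.012,-0.009,0,-45,0]
    - [1,0.172,0.012,-0.009,0,-45,0]
    - [1,0.172,0.012,-0.009,0,-45,0]
    - [1,0.172,0.012,-0.009,0,-45,0]
    - [1,0.172,0.012,-0.009,0,-45,0]

```text
clock: 70.22
position: [469.8, -59.7, 231.1]
ee_rot: [-0.609, 0.794, -0.0, -0.001]
contact_force: [0.4, 0.5, -0.6]
gripper_width: 85.7
grasp_force: 0.0
```

Call:
servo_tool:
  increments:
    - [1,0.01,-0.013,0.02,0,-45,0]
    - [1,0.01,-0.013,0.04,0,-45,0]
    - [1,0.01,-0.013,0.08,0,-45,0]
    - [1,0.01,-0.013,0.142,0,-45,0]
    - [1,0.01,-0.013,0.142,0,-45,0]
    - [1,0.01,-0.013,0.142,0,-45,0]
    - [1,0.01,-0.013,0.142,0,-45,0]

```text
clock: 71.1
position: [481.0, -71.0, 90.4]
ee_rot: [-0.564, 0.732, 0.233, 0.303]
contact_force: [0.4, 0.3, 0.6]
gripper_width: 85.3
grasp_force: 0.0
```

Run:
```python
from ins import *
s=cur();w=arm.get_image('wrist')
fit_jar([(w,s)],'side',[502,7,30,255],rng=0)
T=tool(165,45);g=np.array([497,-15.5,31]);U=tool(165,-45)
plan([(g,T)])
```

```text
t 71.1 tcp [481.  -71.   90.4] grasp [477.6 -83.7 103.7] yang 165.2 appr [ 0.181  0.683 -0.708] yz -0.002 j [-0.37  0.46 -0.23 -0.87 -1.16  0.59] F [0.4 0.3 0.6] w 85.3 gf 0.0
side fit [503.8, 11.1, 255.1] cost/view [0.049]
d [0.0018, -0.0009, 0.102] [0.03, -0.05, 0.32] rows~ 1.6
   maxerr 0.0000 margin 0.80 maxstep 0.05 n 3 q [-0.25  0.58 -0.27 -0.99 -1.01  0.67]
```

Call:
servo_tool:
  increments:
    - [1,0.002,-0.001,0.05,0,0,0]
    - [1,0.002,-0.001,0.09,0,0,0.3]
    - [1,0.002,-0.001,0.102,0,0,0.3]
    - [1,0.002,-0.001,0.102,0,0,0.3]
    - [0,0.002,-0.001,0.102,0,0,0.3]
    - [0,0.002,-0.001,0.102,0,0,0.3]
    - [0,0.002,-0.001,0.102,0,0,0.3]
    - [0,0.002,-0.001,0.102,0,0,0.3]
    - [0,0.002,-0.001,0.102,0,0,0.3]
    - [0,0.002,-0.001,0.102,0,0,0.3]

```text
clock: 72.4
position: [500.6, -4.6, 18.0]
ee_rot: [-0.561, 0.733, 0.233, 0.304]
contact_force: [-2.2, -1.4, 6.5]
gripper_width: 55.6
grasp_force: 64.1
```

Call:
servo_tool:
  increments:
    - [0,-0.03,0,-0.03,0,0,0]
    - [0,-0.064,0,-0.064,0,0,0]
    - [0,-0.064,0,-0.064,0,0,0]
    - [0,-0.064,0,-0.064,0,0,0]

```text
clock: 72.9
position: [499.6, -4.0, 106.6]
ee_rot: [-0.561, 0.734, 0.234, 0.303]
contact_force: [0.5, 0.6, -2.2]
gripper_width: 55.4
grasp_force: 64.7
```

Call:
servo_tool:
  increments:
    - [0,0.002,0,-0.002,0,9,0]
    - [0,0.004,0,-0.004,0,18,0]
    - [0,0.006,0,-0.006,0,27,0]
    - [0,0.008,0,-0.008,0,36,0]
    - [0,0.01,0,-0.01,0,45,0]
    - [0,0.012,0,-0.012,0,54,0]
    - [0,0.014,0,-0.014,0,63,0]
    - [0,0.016,0,-0.016,0,72,0]
    - [0,0.018,0,-0.018,0,81,0]
    - [0,0.019,0,-0.019,0,90,0]
    - [0,0.019,0,-0.019,0,90,0]
    - [0,0.019,0,-0.019,0,90,0]

```text
clock: 74.4
position: [492.6, -30.2, 106.1]
ee_rot: [-0.562, 0.734, -0.231, -0.305]
contact_force: [-0.3, -0.3, -2.6]
gripper_width: 55.2
grasp_force: 64.5
```

Run:
```python
from ins import *
cur();U=tool(165,-45);plan([([497,-20,29],U)])
```

```text
t 74.4 tcp [492.6 -30.2 106.1] grasp [496.1 -17.4 119.3] yang 164.8 appr [-0.188 -0.681 -0.708] yz 0.004 j [ 0.54  0.53 -0.55  0.55 -1.18 -1.2 ] F [-0.3 -0.3 -2.6] w 55.2 gf 64.5
d [-0.0622, -0.002, 0.0655] [0.33, 0.04, 0.04] rows~ 1.4
   maxerr 0.0000 margin 0.46 maxstep 0.06 n 3 q [ 0.53  0.67 -0.61  0.63 -1.01 -1.33]
```

Call:
servo_tool:
  increments:
    - [0,-0.03,0,0.032,0.3,0,0]
    - [0,-0.05,-0.001,0.054,0.3,0,0]
    - [0,-0.059,-0.002,0.062,0.3,0,0]
    - [0,-0.0622,-0.002,0.0655,0.3,0,0]
    - [0,-0.0622,-0.002,0.0655,0.3,0,0]
    - [0,-0.0622,-0.002,0.0655,0.3,0,0]

```text
clock: 75.15
position: [495.0, -32.2, 17.7]
ee_rot: [-0.563, 0.733, -0.234, -0.302]
contact_force: [0.4, 0.3, -1.9]
gripper_width: 55.4
grasp_force: 64.5
```

Call:
servo_tool:
  increments:
    - [0,-0.0008,0,0.0008,0,0,0]
    - [0,-0.0008,0,0.0008,0,0,0]
    - [0,-0.0008,0,0.0008,0,0,0]

```text
clock: 75.53
position: [494.5, -32.4, 15.8]
ee_rot: [-0.563, 0.733, -0.234, -0.303]
contact_force: [0.0, 0.3, -2.8]
gripper_width: 55.3
grasp_force: 64.5
```

Still about 1–2 mm clear at a grasp height of 29 mm. One more step down, then let go and retreat.

Call:
servo_tool:
  increments:
    - [0,-0.0007,0,0.0007,0,0,0]
    - [0,-0.001,0,0.001,0,0,0]
    - [0,-0.001,0,0.001,0,0,0]

```text
clock: 75.9
position: [494.5, -32.5, 14.3]
ee_rot: [-0.563, 0.733, -0.234, -0.303]
contact_force: [0.4, -0.4, -1.8]
gripper_width: 55.3
grasp_force: 64.7
```

Call:
servo_tool:
  increments:
    - [1,0,0,0,0,0,0]
    - [1,0,0,0,0,0,0]
    - [1,0,0,0,0,0,0]
    - [1,0,0,0,0,0,0]
    - [1,0,0,-0.03,0,0,0]
    - [1,0,0,-0.08,0,0,0]
    - [1,0,0,-0.12,0,0,0]
    - [1,0,0,-0.12,0,0,0]
    - [1,0,0,-0.12,0,0,0]

```text
clock: 77.03
position: [515.2, 48.8, 98.7]
ee_rot: [-0.563, 0.733, -0.233, -0.304]
contact_force: [-0.2, -0.5, -0.8]
gripper_width: 85.4
grasp_force: 0.0
```

Run:
```python
from ins import *
cur();plan([([480,-60,400],tool(165,0))])
```

```text
t 77.03 tcp [515.2  48.8  98.7] grasp [518.6  61.6 111.9] yang 165.0 appr [-0.183 -0.684 -0.707] yz -0.0 j [ 0.65  0.6  -0.41  0.47 -1.27 -1.22] F [-0.2 -0.5 -0.8] w 85.4 gf 0.0
d [0.2807, 0.0059, -0.1189] [-0.02, -45.04, 0.03] rows~ 4.9
   maxerr 0.0000 margin 0.66 maxstep 0.12 n 7 q [ 0.21  0.06 -0.04  0.   -1.47 -0.48]
```

Call:
servo_tool:
  increments:
    - [1,0,0,-0.06,0,0,0]
    - [1,0,0,-0.119,0,0,0]
    - [1,0.28,0.006,-0.119,0,-45,0]
    - [1,0.28,0.006,-0.119,0,-45,0]
    - [1,0.28,0.006,-0.119,0,-45,0]
    - [1,0.28,0.006,-0.119,0,-45,0]
    - [1,0.28,0.006,-0.119,0,-45,0]
    - [1,0.28,0.006,-0.119,0,-45,0]
    - [1,0.28,0.006,-0.119,0,-45,0]

```text
clock: 78.15
position: [479.8, -59.0, 378.8]
ee_rot: [-0.609, 0.793, 0.001, -0.001]
contact_force: [0.3, -0.6, 0.1]
gripper_width: 85.5
grasp_force: 0.0
```

Run:
```python
from ins import *
s=cur();sc=arm.get_image('scene')
for p in ([638,-24,2,75],[498,-17,2,75]): fit_jar([(sc,None)],'up',p,rng=0)
for t in ('plate_nose','plate_grip','padlock','tape','carton'): print(t,[(round(x['p'],2),atz(sc,x['centre'],{'plate_nose':5,'plate_grip':45}.get(t,0))[:2].round(1).tolist()) for x in arm.spot_point('scene',t)[:1]])
cv2.imwrite('pics/end.png',cv2.resize(sc['color'][90:330,110:430,::-1],None,fx=2.4,fy=2.4))
```

```text
t 78.15 tcp [479.8 -59.  378.8] grasp [479.8 -59.  397.5] yang 165.0 appr [-0.003 -0.    -1.   ] yz 0.003 j [ 0.21  0.07 -0.05 -0.   -1.46 -0.48] F [ 0.3 -0.6  0.1] w 85.5 gf 0.0
up fit [637.5, -21.9, 78.8] cost/view [0.109]
up fit [497.0, -21.1, 63.2] cost/view [0.105]
plate_nose [(0.92, [680.5, 372.6])]
plate_grip [(0.62, [575.0, 314.0])]
padlock [(0.78, [792.4, -139.3])]
tape [(0.66, [785.7, 151.4])]
carton [(0.88, [753.0, -269.7])]
```

View pics/end.png

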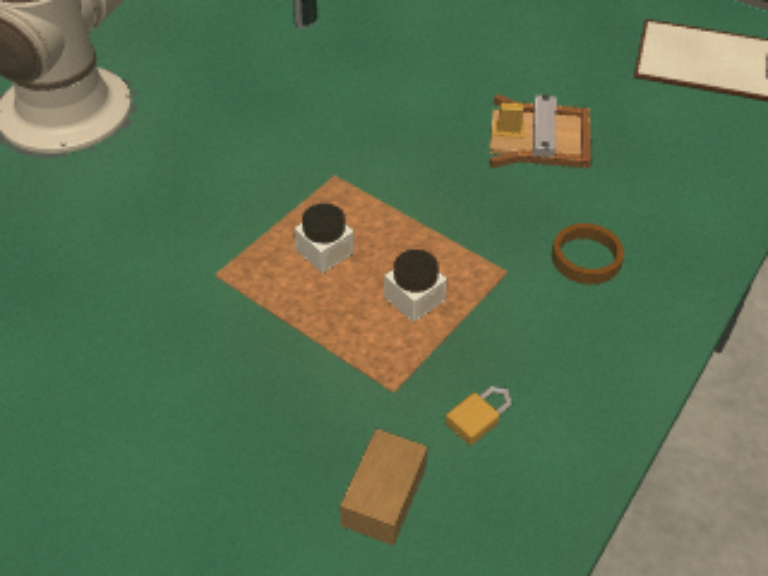

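The final view shows both jars upright on the mat, lids on top, at (324,235) and (415,283). The plate lies under the bar against the stop at (540,130). The padlock, tape and carton have not moved. I'm handing the job in.

```bash
python3 -c "
from bench import arm
print(arm.job_done())"
```

```text
the job is handed in; nothing more can be done
None
```

The job is handed in: both jars present were stood on their lids, the plate was slid home against the stop, and the jars were then turned upright on the mat; the last camera view shows this with the padlock, tape and carton unmoved, though no verdict came back.

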